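# Change over the pack-drilling slide on the jewellery bench

### The arm

A 6-joint arm with a two-finger parallel gripper is mounted at the origin on the work surface. World frame = base frame: x ahead of the robot, y to its left, z up, the work surface at z = 0. Lengths are in m, angles in rad, forces in N, time in s.
With the tool pointing down it reaches from about 0.35 to 0.775 m from the base axis. Payload 5.5 kg.
Tool frame: the origin (TCP) lies at the very end of the fingers, on their centre line; the grasp point (between the pads) lies 19 mm behind it (env.grip_point_offset is the distance from the TCP to the grasp point, in m); z points along the fingers, y is the line along which they close (so a half turn about z gives the same grasp; the last joint's range is limited). The gripper opens to 85 mm and grips with 20 to 120 N. Pads are 22 mm wide; open, the fingers measure 114 mm over their backs; the gripper's body (76 mm by 85 mm) begins 54 mm behind the grasp point. The pads swing forward as they close: fully open they stand 13 mm farther back than shut.
Start: joints at [-1.407, 0.313, 0.046, 1.304, 0, 1.431], TCP at [0.172, -0.549, 0.231] pointing down, gripper open.
Joint ranges: [-2.76, 2.76], [-0.86, 1.69], [-1.03, 1.26], [-2.2, 2.34], [-1.47, 1.5], [-3.14, 3.14]. Speed limits (rad/s): [2.57, 2.57, 3.14, 3.14, 3.14, 3.14].

### API

Orientations are given as a unit quaternion [w, x, y, z].
In Python, from workcell import sensors, imaging, workorder, env gives the robot as it stands.
- The arm moves only by the shell command python3 -m handwheel 'ROWS' [FORCE]. ROWS is JSON, a list of rows, each a list of 5 numbers: the shift along the tool's x, y, z in mm, then the turn about the tool's z in rad, then the opening, from 0 (shut) to 1 (fully open). A call has 1 to 8 rows; each row is the pose to reach, as a shift and turn from the pose commanded when the call began, along the tool's axes at that moment; what a row does not reach only later rows make up. A row lasts 1/10 s, in which the tool goes at most 50 mm and 8.59 degrees, less where a joint would pass 70% of its speed; a pose out of reach is approached as far as the arm can. A call with a gripper value outside its range is refused whole. The fingers move at their own pace and stop on an object; FORCE is the grip in N (left out, the last holds). Time passes only in rows, so rows that repeat a pose let the fingers close. It gives the time, the measured TCP pose, the force, the opening and the grip force at its end, in the units of the state.
- sensors.get_state(): the state, without advancing time (a new reading comes with each control period).
- imaging.read_camera(name): name is "side" or "top"; returns a dict with "color" (400x640x3 uint8, blue, green, red), "z_map" (400x640 float32, m along the optical axis (not along the pixel's ray), 0 where there is no reading), "fx", "fy", "cx", "cy" (pixels), "xyz" and "rotation" of the camera in the world. Camera axes: x right, y down, z forward; pixel columns grow to the right and rows downward; lengths in m; the calibration is good to about 2 mm. A picture is of the moment at which its call begins.
- workorder.hand_in(): hands the job in; it is judged then, once.
The state is a dict: "clock": time; "joint_pos": joint angles; "qvel": joint speeds; "tau": joint torques, N m; "tcp_pos": TCP position; "orientation": TCP orientation; "wrist_force": force on the tool from outside, world axes, zero at the start; "ft_torque": the same for the moment, N m; "finger_gap": finger opening in m; "grip_force": force on a finger pad.
Only numpy, scipy, OpenCV 4.12 (cv2) and the standard library are available. Lean on these libraries where they do the work, as an engineer would, in place of code of your own. Each camera call takes 0.05 s, during which the arm holds its last target. There are 200 camera calls.

### The job

Change over the drilling slide: pull up its red spring index knob, slide the carriage one notch out from under the drill head to the loading notch and let the knob snap back in; then lay the drilled dark plaque flat in the white tray. Stack all the undrilled pale plaques flat, one on another, squarely on the carriage's black pad (long sides along the slide, edges in line with one another, centred on the pad), lay the blue drilling jig squarely on top of them, and last pull the knob again, slide the carriage back to the drilling notch with the pile on it and let the knob lock. Leave the other things on the bench where they are.

Things in the scene. Friction and masses are not known exactly. Their poses are not given: they have to be found in the camera images.
- carriage (a joint): position (m) of the grey aluminium carriage along the slide (along the pad's +y axis, about the robot's left). 0 = drilling notch, under the green drill head; 0.120 = loading notch, in the open; travel -0.030 to 0.165. The index plunger locks it in a notch with about 2 mm play each way; free, it slides against about 3 N friction.
- index_knob (a joint): lift (m) of the red index knob on the carriage: 0 = plunger fully in a notch (locked), above about 0.012 = plunger clear and carriage free, 0.020 = upper stop. A spring pulls it down with 6 N at 0 and 11 N at the top. Let go between notches it rests at about 0.012 and drops in when the carriage comes within about 2 mm of a notch.
- knob_grip (a point): centre of the red index knob's round grip: upright cylinder 32 mm in diameter, 32 mm high; this point is on its axis, 18 mm above its foot, 80 mm above the table when locked, and moves with it. It stands on a 30 mm collar 16 mm above the carriage top, 140 mm from the pad centre on the pad's -x side.
- pad (a point): centre of the top of the black nest pad on the carriage, 60 mm above the table, 16 mm above the carriage top. The pad is 44 mm along its x and 84 mm along its y. Its +y axis is the direction of carriage travel out to the loading notch; its +x points away from the robot; z up.
- drill_tip (a point): tip of the drill bit, 137 mm above the table, over the pad centre at the drilling notch. The green drill head above it is 66 mm wide along the slide, from 205 mm above the table up, and reaches from 25 mm on the robot side of the tip to its steel column, which stands 165 mm beyond the tip. Fixed.
- plaque0_mid (a point): centre (half-way up) of an undrilled pale wood plaque, 84 mm (its x) by 56 mm (its y) by 10 mm (z up). Starts flat on the table left of the slide. Some may be absent: 2 to 4 are there.
- plaque1_mid (a point): centre (half-way up) of an undrilled pale wood plaque, 84 mm (its x) by 56 mm (its y) by 10 mm (z up). Starts flat on the table left of the slide. Some may be absent: 2 to 4 are there.
- plaque2_mid (a point): centre (half-way up) of an undrilled pale wood plaque, 84 mm (its x) by 56 mm (its y) by 10 mm (z up). Starts flat on the table left of the slide. Some may be absent: 2 to 4 are there.
- plaque3_mid (a point): centre (half-way up) of an undrilled pale wood plaque, 84 mm (its x) by 56 mm (its y) by 10 mm (z up). Starts flat on the table left of the slide. Some may be absent: 2 to 4 are there.
- jig_mid (a point): centre (half-way up) of the blue drilling jig, a plate with six brass bushes, 84 mm (its x) by 56 mm (its y) by 10 mm (z up), about 120 g. Starts flat on the table among the plaques.
- drilled_mid (a point): centre (half-way up) of the drilled, darker brown plaque, 84 mm (its x) by 56 mm (its y) by 10 mm (z up). Starts flat on the pad, under the drill head, its long side along the slide.
- tray_in (a point): centre of the inner floor of the fixed white tray, 4 mm above the table; inside 142 mm (its x) by 122 mm (its y), rim 14 mm above the table. Right of the slide.
- bangle0: brass bangle, 68 mm wide, 9 mm high, origin at the centre of its underside; leave alone
- bangle1: copper bangle, 68 mm wide, 9 mm high, origin at the centre of its underside; leave alone
- giftbox: white gift box with blue band, 72 x 72 x 31 mm, origin at the centre of its underside; leave alone
- polish: closed polish jar, 60 mm wide, 70 mm high, origin at the centre of its underside; leave alone
- screwdriver: red-handled screwdriver lying flat, about 200 mm long, near the robot; leave alone

How it is judged:
By the outcome, as a careful person would: the job done as asked, in the order asked, and still so for the second after the job is handed in, with the robot touching nothing.
Of plaque0, plaque1, plaque2, plaque3 only 2 to 4 are there at a start; the rules pass over those that are not, and their reading is None.
At some moment in a run one of jig may be knocked a few centimetres aside while the robot is not near it.
Once in a run the grip may slacken for a moment while it holds something.
It also fails if it takes over 210 s, if anything falls off the work surface, if the arm or the gripper's body presses on something with over 40 N, if the wrist force passes 120 N, or if a joint passes its speed limit or range.

## Working session

There is one attempt and no reset: what is moved stays moved. The work goes in short steps, Python scripts to look and compute and a shell command to move; the robot and the scene stay as the last step left them, time stands still between calls to the robot, and variables do not carry over. Pictures are saved under pics/ and viewed, at most 16 in all, crops included, and the job is handed in when it is done.

```bash
mkdir -p pics; ls; python3 - <<'E'
from workcell import sensors, imaging, workorder, env
import cv2,numpy as np
s=sensors.get_state(); print({k:np.round(v,3).tolist() for k,v in s.items()}, env.grip_point_offset)
for n in("top","side"):
    c=imaging.read_camera(n); cv2.imwrite(f"pics/{n}0.png",c["color"]); np.savez(f"{n}0.npz",**c)
    print(n,c["fx"],c["fy"],c["cx"],c["cy"],np.round(c["xyz"],4),np.round(c["rotation"],4).tolist())
E
```

```text
pics
{'clock': 0.0, 'joint_pos': [-1.407, 0.314, 0.045, 1.304, -0.0, 1.431], 'qvel': [0.0, 0.0, 0.001, 0.002, 0.0, 0.001], 'tau': [0.0, -48.063, 29.853, 0.02, -0.0, 0.0], 'tcp_pos': [0.172, -0.548, 0.23], 'orientation': [-0.001, 0.988, 0.151, -0.0], 'wrist_force': [0.156, 0.004, 0.175], 'ft_torque': [0.011, 0.024, -0.007], 'grip_force': 0.0, 'finger_gap': 0.085} 0.0187
top 482.975782978896 482.975782978896 322.7161181810383 206.6432238442148 [ 0.2813 -0.0069  1.6315] [0.0605, -0.6997, 0.7098, -0.0538]
side 453.384419823537 453.384419823537 327.6293144476969 203.68996616192746 [0.3396 1.1021 0.7274] [0.0476, -0.0612, 0.8601, -0.5042]
```

View pics/top0.png

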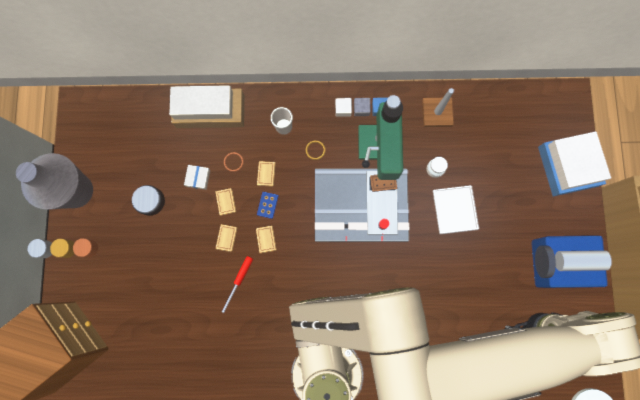

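View pics/side0.png

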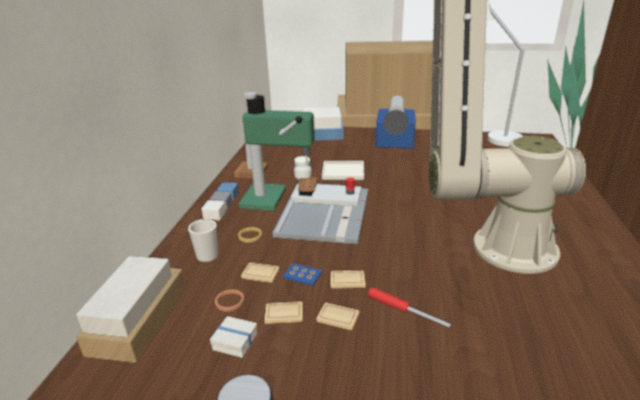

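The top view shows four pale plaques at about (266,174), (225,202), (227,238) and (265,240). The jig is at (267,205), the drilled plaque at (384,184) under the drill head, the knob at (384,224) and the tray at (456,210). Next I'll measure them with segmentation and enlarge a crop to check.

```bash
cat > h.py <<'E'
from workcell import sensors, imaging, workorder, env
import cv2,numpy as np
from scipy.spatial.transform import Rotation as R
def rot(c):
    q=np.array(c["rotation"],float).ravel(); return R.from_quat(np.r_[q[1:],q[0]]).as_matrix()
def onplane(c,uv,z):
    uv=np.atleast_2d(np.array(uv,float)); d=np.c_[(uv[:,0]-c["cx"])/c["fx"],(uv[:,1]-c["cy"])/c["fy"],np.ones(len(uv))]@rot(c).T
    o=np.array(c["xyz"]); return o+d*((z-o[2])/d[:,2])[:,None]
def cloud(c):
    v,u=np.mgrid[:400,:640]; z=c["z_map"]
    return np.stack([(u-c["cx"])/c["fx"]*z,(v-c["cy"])/c["fy"]*z,z],-1)@rot(c).T+np.array(c["xyz"])
def mask(c,name):
    h=cv2.cvtColor(c["color"],cv2.COLOR_BGR2HSV)
    lo,hi={"pale":((12,60,170),(28,180,255)),"blue":((105,130,60),(125,255,255)),"red":((0,190,120),(6,255,255)),
      "brown":((4,90,50),(16,255,165)),"white":((0,0,215),(180,40,255)),"black":((0,0,0),(180,255,50))}[name]
    return cv2.inRange(h,lo,hi)
def blobs(c,name,z,box,amin=60):
    """box u0,v0,u1,v1 -> rects on plane z: centre, sizes(long,short), angle of the long side (rad, world)"""
    m=np.zeros((400,640),np.uint8); u0,v0,u1,v1=box; m[v0:v1,u0:u1]=mask(c,name)[v0:v1,u0:u1]
    m=cv2.morphologyEx(m,cv2.MORPH_CLOSE,np.ones((5,5)))
    out=[]
    for k in cv2.findContours(m,cv2.RETR_EXTERNAL,cv2.CHAIN_APPROX_NONE)[0]:
        if cv2.contourArea(k)<amin: continue
        p=onplane(c,k[:,0],z)[:,:2].astype(np.float32)
        b=cv2.boxPoints(cv2.minAreaRect(p*1000))/1000
        e=[b[1]-b[0],b[2]-b[1]]; e.sort(key=np.linalg.norm)
        out.append((b.mean(0).round(4),np.linalg.norm(e[1]).round(3),np.linalg.norm(e[0]).round(3),round((np.arctan2(e[1][1],e[1][0])+np.pi/2)%np.pi-np.pi/2,3),k[:,0].mean(0).round(0)))
    return out
def tcp():
    s=sensors.get_state(); q=s["orientation"]; M=R.from_quat(np.r_[q[1:],q[0]]).as_matrix()
    return np.array(s["tcp_pos"]),M,s
def togo(xyz,ydir=None):
    """mm shift in tool axes and turn so that TCP is at xyz and tool y lies along world angle ydir (mod pi)"""
    p,M,s=tcp(); d=M.T@(np.array(xyz)-p)*1000; a=None
    if ydir is not None:
        a=np.arctan2(M[1,1],M[0,1]); a=-((ydir-a+np.pi/2)%np.pi-np.pi/2)
    print("shift mm",d.round(1),"turn",None if a is None else round(a,3),"tcp",p.round(4),"q6",round(s["joint_pos"][5],3),"clk",round(s["clock"],2))
E
python3 - <<'E'
from h import *
for n in("top","side"):
    c=dict(np.load(f"{n}0.npz"))
    im=c["color"]
    b=(200,150,300,260) if n=="top" else (220,250,380,335)
    for o in("pale","blue"): 
        for r in blobs(c,o,.010,b): print(n,o,*r)
    if n=="top":
        for r in blobs(c,"red",.094,(365,210,400,240),20): print("knob",*r)
        for r in blobs(c,"white",.014,(425,180,490,240)): print("tray",*r)
        for r in blobs(c,"brown",.070,(362,168,402,195),40): print("drilled",*r)
        P=cloud(c)
        for uv in [(384,184),(375,200),(384,224),(456,210),(300,300),(340,200)]: print(uv,P[uv[1],uv[0]].round(4))
        a=cv2.resize(im[130:250,310:500],None,fx=4,fy=4,interpolation=3); cv2.imwrite("pics/a.png",a)
    else:
        for r in blobs(c,"red",.090,(340,170,360,200),20): print("knob",*r)
        cv2.imwrite("pics/b.png",cv2.resize(im[140:250,240:400],None,fx=5,fy=5,interpolation=3))
E
```

```text
top pale [0.4398 0.2018] 0.084 0.056 0.16 [265. 239.]
top pale [0.4458 0.3354] 0.084 0.056 -0.198 [226. 237.]
top pale [0.5706 0.3406] 0.084 0.056 0.201 [225. 201.]
top pale [0.6667 0.2025] 0.084 0.056 -0.073 [265. 173.]
top blue [0.5562 0.1957] 0.081 0.053 -0.237 [267. 204.]
tray [ 0.5306 -0.4412] 0.15 0.131 0.11 [455. 209.]
drilled [ 0.6123 -0.1951] 0.082 0.047 1.555 [382. 183.]
(384, 184) [ 0.608  -0.1963  0.0741]
(375, 200) [ 0.5607 -0.1683  0.0421]
(384, 224) [ 0.4725 -0.1888  0.0991]
(456, 210) [ 0.5287 -0.4464  0.0036]
(300, 300) [0.2351 0.0862 0.0057]
(340, 200) [ 0.5662 -0.0521  0.021 ]
side pale [0.4504 0.3406] 0.085 0.062 -0.2 [338. 316.]
side pale [0.5746 0.3457] 0.082 0.063 0.205 [283. 312.]
side pale [0.4428 0.2086] 0.083 0.063 0.13 [347. 279.]
side pale [0.6705 0.2089] 0.086 0.064 -0.07 [260. 272.]
side blue [0.56   0.2035] 0.081 0.058 -0.229 [302. 274.]
```

View pics/a.png

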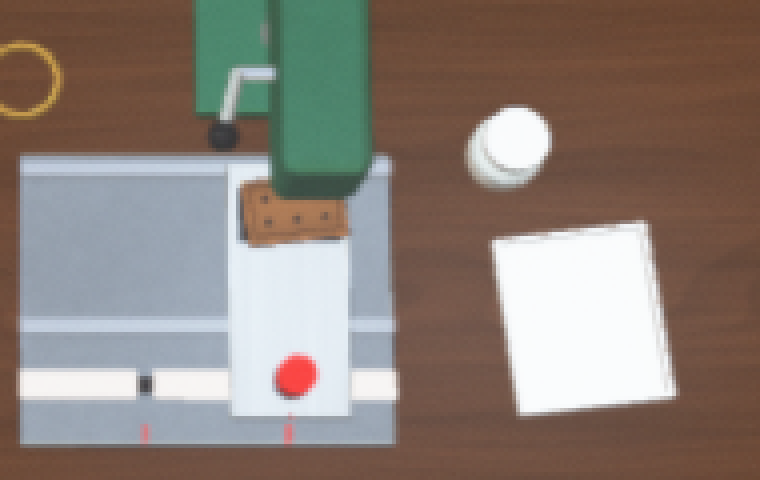

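View pics/b.png

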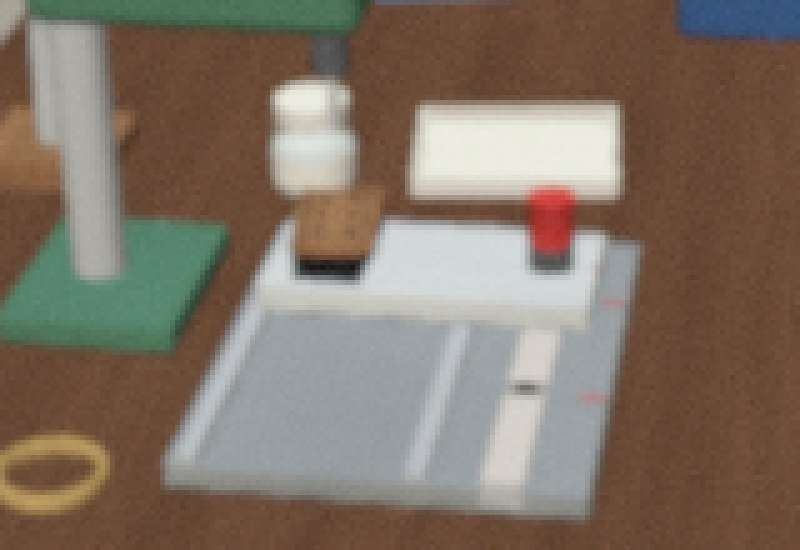

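The crops show the knob's red top at about (384,223) in the top image and the loading-notch hole at (346,226). The drill lever ends at about (365,163), close to where the gripper will work, so I'll locate the lever, the knob and the slide direction.

```bash
python3 - <<'E'
from h import *
c=dict(np.load("top0.npz")); s=dict(np.load("side0.npz"))
print("knob top", onplane(c,[310+297/4,130+374/4],.094).round(4))
print("knob side", onplane(s,[240+551/5,140+193/5],.094).round(4), "jointly")
q=onplane(c,[(310+x/4,130+y/4) for x,y in [(20,443),(395,445),(20,157),(393,157)]],.012)[:,:2]
print("base corners",q.round(4).tolist(),[np.arctan2(*(b-a)[::-1]).round(4) for a,b in((q[1],q[0]),(q[3],q[2]))])
e=onplane(c,[(310+x/4,130+y/4) for x,y in [(230,415),(350,415),(229,165)]],.044)[:,:2]
print("carriage",e.round(4).tolist(),np.arctan2(*(e[0]-e[1])[::-1]).round(4), np.arctan2(*(e[2]-e[0])[::-1]).round(4))
P=cloud(c)
for uv in [(365,163),(367,155),(372,148),(385,170),(381,177),(399,150)]: print(uv,P[uv[1],uv[0]].round(3))
togo([.472,-.189,.15],np.pi/2)
E
```

```text
knob top [[ 0.4747 -0.1903  0.094 ]]
knob side [[ 0.4802 -0.1882  0.094 ]] jointly
base corners [[0.4301, 0.0342], [0.4239, -0.2801], [0.6766, 0.0315], [0.6714, -0.2888]] [np.float64(1.551), np.float64(1.5547)]
carriage [[0.4478, -0.14], [0.4463, -0.2387], [0.659, -0.1451]] 1.5562 -0.0244
(365, 163) [ 0.616 -0.115  0.323]
(367, 155) [ 0.647 -0.124  0.296]
(372, 148) [ 0.677 -0.142  0.262]
(385, 170) [ 0.6   -0.172  0.305]
(381, 177) [ 0.594 -0.168  0.242]
(399, 150) [ 0.658 -0.214  0.302]
shift mm [ 393.8 -252.9   81. ] turn 0.304 tcp [ 0.1719 -0.5482  0.2305] q6 1.431 clk 0.1
```

```bash
python3 -m handwheel '[[50,-32,0,0.1,0.8],[100,-64,0,0.2,0.8],[150,-96,0,0.32,0.8],[200,-128,0,0.32,0.8],[250,-160,0,0.32,0.8],[300,-192,0,0.32,0.8],[350,-224,0,0.32,0.8],[398,-250,40,0.32,0.8]]' 40; python3 -m handwheel '[[0,0,0,0,0.8],[0,0,0,0,0.8],[0,0,0,0,0.8]]'
python3 - <<'E'
from h import *
togo([.477,-.190,.066],1.553)
cv2.imwrite("pics/s1.png",imaging.read_camera("side")["color"])
E
```

```text
clock: 0.9
tcp_pos: [0.4304, -0.244, 0.217]
orientation: [0.001, 1.0, -0.008, 0.001]
wrist_force: [0.4, -0.4, 0.6]
finger_gap: 0.0679
grip_force: 0.0
clock: 1.2
tcp_pos: [0.4282, -0.2457, 0.2155]
orientation: [0.0, 1.0, -0.008, -0.0]
wrist_force: [0.0, -0.7, 0.8]
finger_gap: 0.0683
grip_force: 0.0
shift mm [ 48.  -56.5 149.4] turn 0.001 tcp [ 0.4282 -0.2457  0.2155] q6 2.475 clk 1.2
```

View pics/s1.png

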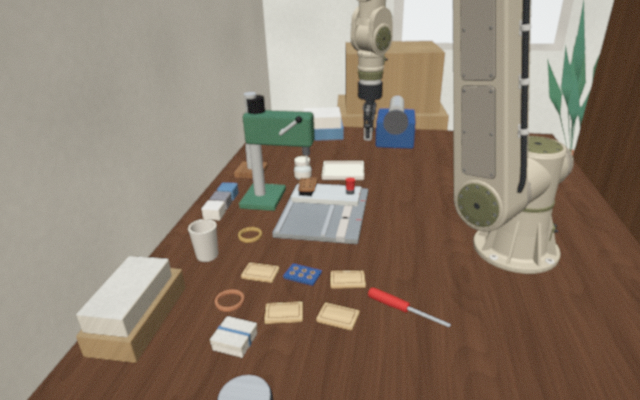

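The side view shows the gripper above and behind the knob, with no contact. The lever ball at about (298,120) is close to where the wrist will be, so I'll triangulate it and measure the wrist's bulk.

```bash
python3 - <<'E'
from h import *
c=dict(np.load("top0.npz")); s=dict(np.load("side0.npz"))
def ray(c,uv):
    d=onplane(c,uv,0)[0]-c["xyz"]; return np.array(c["xyz"]),d/np.linalg.norm(d)
o1,d1=ray(c,(365.5,163)); o2,d2=ray(s,(298.5,119.5))
t=np.linalg.lstsq(np.c_[d1,-d2],o2-o1,rcond=None)[0]; print("ball",(o1+t[0]*d1).round(3),(o2+t[1]*d2).round(3))
Ps=cloud(s)
for uv in [(298,120),(296,121),(290,126),(283,132)]: print(uv,Ps[uv[1],uv[0]].round(3))
k=imaging.read_camera("side"); P=cloud(k); t=np.array(sensors.get_state()["tcp_pos"])
k2=imaging.read_camera("top"); Q=cloud(k2)
for lo in np.arange(0,.36,.03):
    r=[]
    for A in(P,Q):
        d=A-t; m=(abs(d[...,0])<.12)&(abs(d[...,1])<.12)&(d[...,2]>lo)&(d[...,2]<lo+.03)
        x=d[m]; r+= [len(x)]+([*np.percentile(x[:,0],[2,98]).round(3),*np.percentile(x[:,1],[2,98]).round(3)] if len(x) else [])
    print(lo.round(2),[float(x) for x in r])
E
```

```text
ball [ 0.62  -0.118  0.308] [ 0.622 -0.118  0.308]
(298, 120) [ 0.621 -0.109  0.31 ]
(296, 121) [ 0.627 -0.108  0.307]
(290, 126) [ 0.648 -0.12   0.287]
(283, 132) [ 0.672 -0.124  0.267]
0.0 [65.0, -0.01, 0.013, -0.036, 0.051, 0.0]
0.03 [80.0, -0.011, 0.013, -0.038, 0.068, 9.0, -0.011, 0.012, 0.04, 0.048]
0.06 [97.0, -0.015, 0.014, -0.02, 0.072, 17.0, -0.015, 0.014, 0.032, 0.069]
0.09 [164.0, -0.018, 0.018, -0.014, 0.073, 88.0, -0.014, 0.01, 0.04, 0.07]
0.12 [214.0, -0.035, 0.038, 0.006, 0.042, 6.0, 0.002, 0.021, 0.03, 0.039]
0.15 [269.0, -0.035, 0.035, 0.003, 0.041, 0.0]
0.18 [252.0, -0.034, 0.036, 0.007, 0.041, 0.0]
0.21 [293.0, -0.04, 0.036, -0.005, 0.041, 2.0, 0.019, 0.022, 0.03, 0.032]
0.24 [310.0, -0.042, 0.042, -0.002, 0.046, 0.0]
0.27 [435.0, -0.055, 0.057, 0.0, 0.059, 2.0, -0.009, 0.012, 0.041, 0.059]
0.3 [514.0, -0.055, 0.057, -0.002, 0.059, 14.0, -0.009, 0.003, 0.052, 0.061]
0.33 [476.0, -0.053, 0.055, -0.001, 0.057, 1.0, -0.003, -0.003, 0.056, 0.056]
```

Ball centre is about (.62,-.118,.308). I'll grip the plaques about 26 mm to the left of centre to stay clear of it. Knob first.

```bash
python3 -m handwheel '[[24,-28,40,0,0.8],[48,-56,60,0,0.8],[48,-56,105,0,0.8],[48,-56,140,0,0.8],[48,-56,149,0,0.8],[48,-56,149,0,0.8],[48,-56,149,0,0.8]]' 40; python3 -m handwheel '[[0,0,0,0,0.3],[0,0,0,0,0.3],[0,0,0,0,0.2],[0,0,0,0,0.2],[0,0,0,0,0.2],[0,0,0,0,0.2],[0,0,0,0,0.2]]' 40
python3 - <<'E'
from h import *
togo([.477,-.190,.066],1.553)
E
```

```text
clock: 2.05
tcp_pos: [0.4782, -0.1914, 0.0681]
orientation: [0.001, 1.0, -0.009, 0.001]
wrist_force: [1.0, -0.2, 1.0]
finger_gap: 0.068
grip_force: 0.0
clock: 2.75
tcp_pos: [0.4784, -0.1908, 0.0681]
orientation: [0.001, 1.0, -0.008, 0.001]
wrist_force: [-1.9, -0.3, 5.0]
finger_gap: 0.0309
grip_force: 39.2
shift mm [-1.4 -0.7  2.1] turn 0.002 tcp [ 0.4784 -0.1908  0.0681] q6 2.623 clk 2.75
```

```bash
python3 -m handwheel '[[0,0,-6,0,0.2],[0,0,-12,0,0.2],[0,0,-16,0,0.2],[0,0,-17,0,0.2],[0,0,-17,0,0.2]]' 50; python3 -m handwheel '[[0,-15,0,0,0.2],[0,-35,0,0,0.2],[0,-60,0,0,0.2],[0,-85,0,0,0.2],[0,-105,0,0,0.2],[0,-115,0,0,0.2],[0,-119,0,0,0.2],[0,-119,0,0,0.2]]'; python3 - <<'E'
from h import *
cv2.imwrite("pics/s2.png",imaging.read_camera("side")["color"][120:290,230:430].repeat(3,0).repeat(3,1))
E
```

```text
clock: 3.25
tcp_pos: [0.4782, -0.1903, 0.0835]
orientation: [0.0, 1.0, -0.008, 0.001]
wrist_force: [5.5, -3.0, -10.0]
finger_gap: 0.0304
grip_force: 50.3
clock: 4.05
tcp_pos: [0.48, -0.0699, 0.0833]
orientation: [-0.001, 1.0, -0.007, 0.001]
wrist_force: [6.5, 1.5, -9.7]
finger_gap: 0.0303
grip_force: 50.9
```

View pics/s2.png

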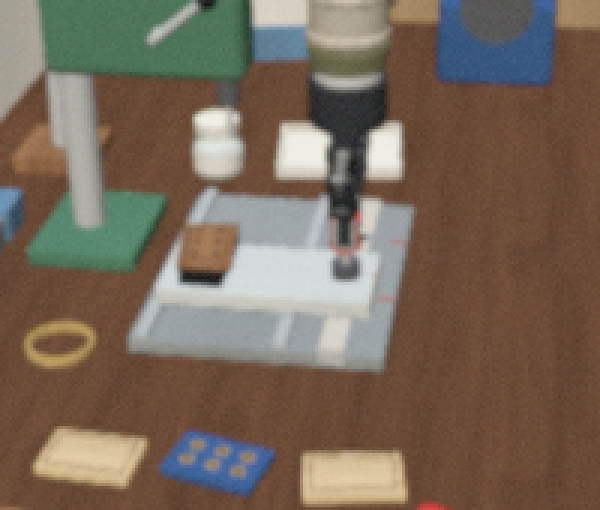

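The carriage is at the loading end and still held. I'll lower the knob, release it and check.

```bash
python3 -m handwheel '[[0,0,5,0,0.2],[0,0,10,0,0.2],[0,0,15,0,0.2],[0,0,16,0,0.2],[0,0,16,0,0.2]]' 30; python3 -m handwheel '[[0,0,0,0,0.8],[0,0,0,0,0.8],[0,0,0,0,0.8],[0,0,0,0,0.8],[0,0,-40,0,0.8],[0,0,-80,0,0.8],[0,0,-120,0,0.8]]'; python3 -m handwheel '[[-50,0,-20,0,0.8],[-100,0,-20,0,0.8],[-100,0,-20,0,0.8]]'
python3 - <<'E'
from h import *
c=imaging.read_camera("side"); np.savez("side1.npz",**c); t=imaging.read_camera("top"); np.savez("top1.npz",**t)
a=cv2.resize(c["color"][150:260,270:390],(600,550),interpolation=3); cv2.imwrite("pics/s3.png",a)
a=cv2.resize(t["color"][140:250,300:410],(600,600),interpolation=3); cv2.imwrite("pics/t3.png",a)
for r in blobs(t,"brown",.070,(330,165,375,200),40): print("drilled",*r)
E
```

```text
clock: 4.6
tcp_pos: [0.4801, -0.0705, 0.0682]
orientation: [-0.0, 1.0, -0.008, 0.001]
wrist_force: [2.6, 2.2, 0.7]
finger_gap: 0.0304
grip_force: 52.3
clock: 5.3
tcp_pos: [0.4787, -0.0709, 0.1886]
orientation: [-0.0, 1.0, -0.008, -0.001]
wrist_force: [1.8, -0.3, 0.6]
finger_gap: 0.0682
grip_force: 0.0
clock: 5.6
tcp_pos: [0.3737, -0.068, 0.2074]
orientation: [-0.0, 1.0, -0.009, -0.002]
wrist_force: [0.5, 0.4, -0.3]
finger_gap: 0.0685
grip_force: 0.0
drilled [ 0.6193 -0.075 ] 0.079 0.051 1.555 [347. 182.]
drilled [ 0.6719 -0.0729] 0.106 0.007 1.555 [346. 166.]
```

View pics/s3.png

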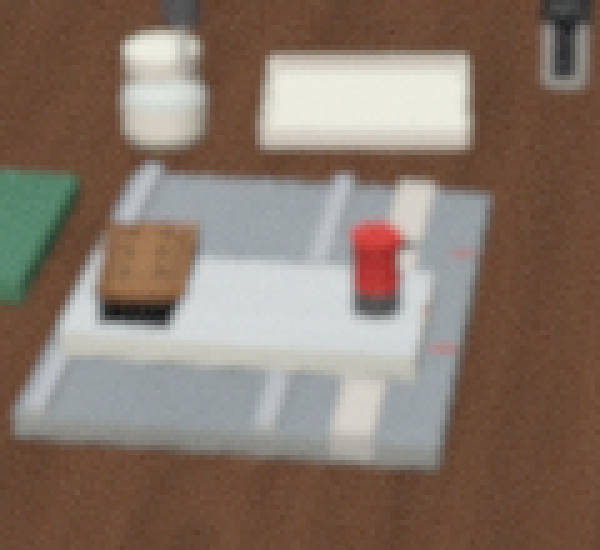

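View pics/t3.png

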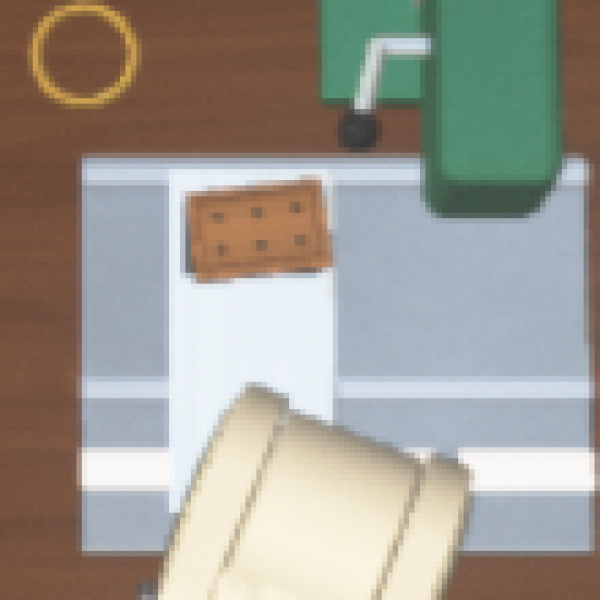

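The knob is seated and the carriage is at the loading notch. The drilled plaque lies turned by a few degrees, with corners at about (186,195), (320,178), (332,267) and (197,282) in the crop. Now I'll compute its grasp.

```bash
cat >> h.py <<'E'
def rect(c,uv,z):
    """centre, angle of long side (0..pi), sizes from 4 corner pixels in order"""
    p=onplane(c,uv,z)[:,:2].astype(np.float32); b=cv2.boxPoints(cv2.minAreaRect(p*1000))/1000
    e=sorted([b[1]-b[0],b[2]-b[1]],key=np.linalg.norm); a=np.arctan2(e[1][1],e[1][0])%np.pi
    return b.mean(0),a,[np.linalg.norm(x).round(4) for x in e]
E
python3 - <<'E'
from h import *
t=dict(np.load("top1.npz")); f=lambda l:[(300+x/5.4545-.4,140+y/5.4545-.4) for x,y in l]
ce,a,s=rect(t,f([(186,195),(320,178),(332,267),(197,282)]),.070); print("drilled",ce.round(4),round(a,3),s)
print("carriage edges",onplane(t,f([(168,172),(333,172)]),.044).round(4)[:,:2].tolist())
print("pad left edge",onplane(t,f([(186,200),(186,272)]),.060).round(4)[:,:2].tolist())
g=ce+.026*np.array([np.cos(a),np.sin(a)]); print("grasp",g.round(4))
togo([*g,.16],a+np.pi/2); togo([*g,.058],a+np.pi/2)
E
```

```text
drilled [ 0.6181 -0.0752] 1.676 [np.float32(0.0555), np.float32(0.082)]
carriage edges [[0.6614, -0.0211], [0.6598, -0.1229]]
pad left edge [[0.6399, -0.0316], [0.5951, -0.0309]]
grasp [ 0.6153 -0.0493]
shift mm [236.5 -24.1  48.1] turn 1.448 tcp [ 0.3784 -0.0693  0.2078] q6 2.768 clk 5.7
shift mm [236.4 -24.1 150.1] turn 1.448 tcp [ 0.3784 -0.0693  0.2078] q6 2.768 clk 5.7
```

```bash
python3 -m handwheel '[[0,-10,0,-0.15,0.85],[20,-24,0,-0.3,0.85],[50,-24,0,-0.45,0.85],[80,-24,0,-0.6,0.85],[110,-24,0,-0.75,0.85],[140,-24,0,-0.9,0.85],[170,-24,0,-1.05,0.85],[200,-24,0,-1.2,0.85]]' 40; python3 -m handwheel '[[0,0,0,-0.15,0.85],[0,0,0,-0.3,0.85],[0,0,0,-0.45,0.85],[0,0,0,-0.49,0.85],[0,0,0,-0.49,0.85]]'
python3 - <<'E'
from h import *
a=1.676;togo([.6153,-.0493,.11],a+np.pi/2)
E
```

```text
clock: 6.5
tcp_pos: [0.5824, -0.0486, 0.2064]
orientation: [0.0, 0.828, 0.561, -0.0]
wrist_force: [0.1, 0.4, -0.0]
finger_gap: 0.0728
grip_force: 0.0
clock: 7.0
tcp_pos: [0.581, -0.0486, 0.2065]
orientation: [-0.0, 0.67, 0.743, -0.0]
wrist_force: [0.4, 0.1, 0.2]
finger_gap: 0.0727
grip_force: 0.0
shift mm [-4.2 34.1 96.5] turn -0.002 tcp [ 0.581  -0.0486  0.2065] q6 1.246 clk 7.0
```

```bash
python3 -m handwheel '[[-4,34,0,0,0.85],[-4,34,40,0,0.85],[-4,34,80,0,0.85],[-4,34,120,0,0.85],[-4,34,140,0,0.85],[-4,34,150,0,0.85],[-4,34,150,0,0.85],[-4,34,150,0,0.85]]' 40; python3 -m handwheel '[[0,0,0,0,0.5],[0,0,0,0,0.5],[0,0,0,0,0.5],[0,0,0,0,0.5],[0,0,0,0,0.5]]'; python3 -m handwheel '[[0,0,-20,0,0.5],[0,0,-50,0,0.5],[0,0,-80,0,0.5],[0,0,-100,0,0.5],[0,0,-100,0,0.5]]'
python3 - <<'E'
from h import *
t=imaging.read_camera("side");a=cv2.resize(t["color"][90:250,260:420],(640,640),interpolation=3)[:600]; cv2.imwrite("pics/s4.png",a)
E
```

```text
clock: 7.8
tcp_pos: [0.6151, -0.0493, 0.0584]
orientation: [0.001, 0.67, 0.742, 0.0]
wrist_force: [-0.2, 0.3, 0.9]
finger_gap: 0.0728
grip_force: 0.0
clock: 8.3
tcp_pos: [0.6158, -0.0494, 0.06]
orientation: [0.002, 0.67, 0.743, 0.001]
wrist_force: [1.2, -0.1, 6.4]
finger_gap: 0.0546
grip_force: 42.2
clock: 8.8
tcp_pos: [0.6164, -0.0496, 0.1619]
orientation: [0.003, 0.67, 0.743, 0.002]
wrist_force: [1.1, 0.1, -1.3]
finger_gap: 0.0547
grip_force: 42.1
```

View pics/s4.png

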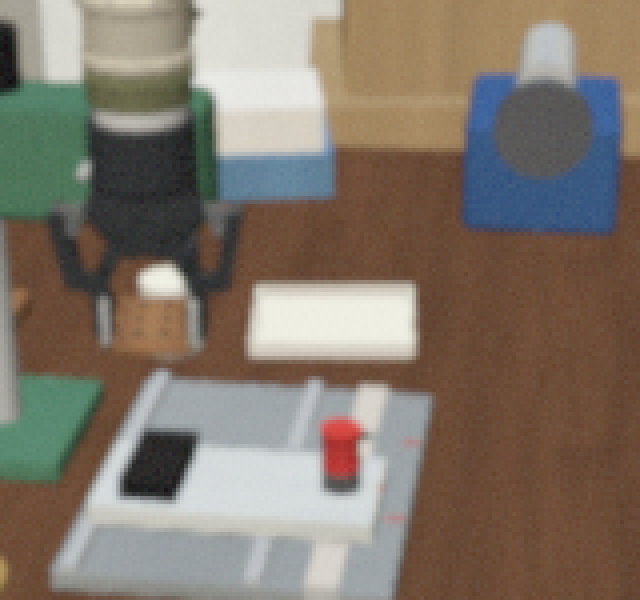

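The side view shows the drilled plaque held level and the pad clear. Now it goes to the tray, around the robot side of the drill head.

```bash
python3 -m handwheel '[[4,-45,0,0,0.5],[10,-95,0,0,0.5],[14,-145,0,0,0.5],[-34,-150,0,0,0.5],[-84,-155,0,0,0.5],[-134,-160,0,0,0.5],[-184,-166,0,0,0.5],[-234,-171,0,0,0.5]]' ; python3 -m handwheel '[[-45,15,0,0,0.5],[-85,30,0,0,0.5],[-120,45,0,0,0.5],[-120,45,0,0,0.5],[-120,45,0,0,0.5]]'
python3 - <<'E'
from h import *
togo([.528,-.415,.010],1.68+np.pi/2)
t=imaging.read_camera("top");np.savez("top2.npz",**t)
a=cv2.resize(t["color"][140:250,310:500],(800,463),interpolation=3); cv2.imwrite("pics/t4.png",a)
E
```

```text
clock: 9.65
tcp_pos: [0.4668, -0.2997, 0.1563]
orientation: [-0.001, 0.67, 0.743, 0.0]
wrist_force: [1.9, -0.1, -0.3]
finger_gap: 0.0548
grip_force: 42.2
clock: 10.15
tcp_pos: [0.5242, -0.4129, 0.1549]
orientation: [-0.002, 0.67, 0.742, 0.0]
wrist_force: [0.4, 0.6, 0.2]
finger_gap: 0.0548
grip_force: 42.2
shift mm [ -2.9   3.9 144.9] turn -0.007 tcp [ 0.5242 -0.4129  0.1549] q6 0.681 clk 10.15
```

View pics/t4.png

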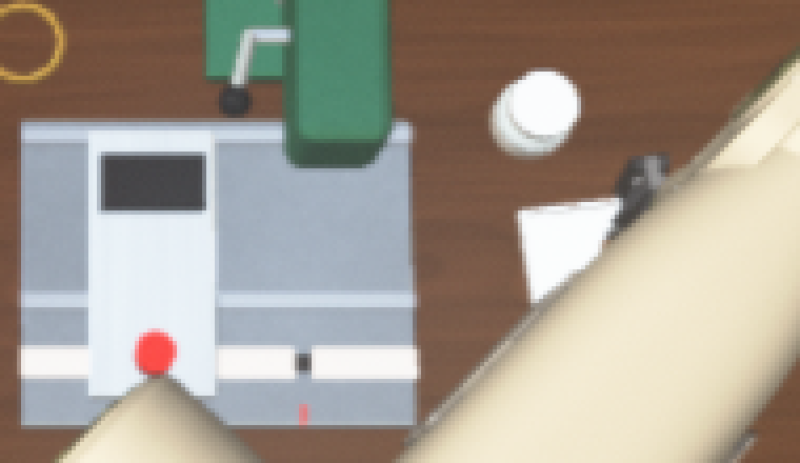

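The pad is clear at (101–206, 154–211) in the crop. Now I'll lower the drilled plaque into the tray and release it.

```bash
python3 -m handwheel '[[-3,4,45,0,0.5],[-3,4,90,0,0.5],[-3,4,130,0,0.5],[-3,4,144,0,0.5],[-3,4,148,0,0.5],[-3,4,148,0,0.5]]' ; python3 -m handwheel '[[0,0,0,0,0.85],[0,0,0,0,0.85],[0,0,0,0,0.85],[0,0,0,0,0.85],[0,0,-20,0,0.85],[0,0,-60,0,0.85],[0,0,-110,0,0.85],[0,0,-155,0,0.85]]'
python3 - <<'E'
from h import *
t=dict(np.load("top2.npz")); f=lambda l:[(310+x/4.2105-.4,140+y/4.2105-.4) for x,y in l]
ce,a,s=rect(t,f([(101,154),(206,154),(206,211),(101,211)]),.060); print("pad",ce.round(4),round(a,3),s)
m=np.zeros((400,640),np.uint8); m[170:196,325:365]=(t["color"].max(2)<90)[170:196,325:365]*255
k=max(cv2.findContours(m,0,1)[0],key=cv2.contourArea); p=onplane(t,k[:,0],.060)[:,:2].astype(np.float32)*1000; print("auto",cv2.minAreaRect(p))
print("knob",onplane(t,f([(156,352)]),.094).round(4))
print("rail",[onplane(t,f([x]),.012).round(4)[0,:2].tolist() for x in((21,426),(417,426),(21,122),(412,124))])
togo([.46,-.30,.16],np.pi/2)
E
```

```text
clock: 10.8
tcp_pos: [0.5298, -0.4155, 0.0108]
orientation: [0.001, 0.67, 0.743, -0.0]
wrist_force: [-0.4, -0.3, -0.8]
finger_gap: 0.0551
grip_force: 42.2
clock: 11.6
tcp_pos: [0.5292, -0.4156, 0.1666]
orientation: [0.0, 0.67, 0.743, -0.0]
wrist_force: [0.7, -0.9, 0.5]
finger_gap: 0.0727
grip_force: 0.0
pad [ 0.6166 -0.0724] 1.555 [np.float32(0.0459), np.float32(0.083)]
auto ((618.0855102539062, -72.16181945800781), (73.22735595703125, 37.343021392822266), 89.08879852294922)
knob [[ 0.4775 -0.07    0.094 ]]
rail [[0.43, 0.0356], [0.4255, -0.2797], [0.679, 0.0329], [0.6722, -0.2861]]
shift mm [122.1 -57.    6.6] turn -1.468 tcp [ 0.5292 -0.4156  0.1666] q6 0.683 clk 11.6
```

```bash
python3 -m handwheel '[[45,-5,0,-0.14,0.85],[90,-10,0,-0.28,0.85],[135,-15,0,-0.42,0.85],[180,-20,0,-0.56,0.85],[225,-25,0,-0.7,0.85],[270,-30,0,-0.84,0.85],[315,-35,0,-0.98,0.85],[360,-40,0,-1.12,0.85]]' 40 
python3 - <<'E'
from h import *
togo([.4141,.1977,.10],.16+np.pi/2)
E
```

```text
clock: 12.4
tcp_pos: [0.452, -0.0601, 0.1649]
orientation: [0.001, 0.17, 0.985, -0.0]
wrist_force: [0.8, 0.1, 0.3]
finger_gap: 0.073
grip_force: 0.0
shift mm [122.3 230.1  64.8] turn -0.503 tcp [ 0.452  -0.0601  0.1649] q6 0.034 clk 12.4
```

```bash
python3 -m handwheel '[[22,42,0,-0.13,0.85],[44,84,0,-0.26,0.85],[66,126,0,-0.39,0.85],[88,168,20,-0.5,0.85],[110,205,40,-0.503,0.85],[122,230,65,-0.503,0.85],[122,230,65,-0.503,0.85],[122,230,65,-0.503,0.85]]' 40 
python3 - <<'E'
from h import *
t=imaging.read_camera("top")
for o in("pale","blue"): 
    for r in blobs(t,o,.010,(200,150,300,260)): print(o,*r)
togo([.4141,.1977,.003],.16+np.pi/2)
E
```

```text
clock: 13.2
tcp_pos: [0.4156, 0.1965, 0.0993]
orientation: [-0.001, -0.078, 0.997, -0.0]
wrist_force: [-0.1, 0.4, -0.3]
finger_gap: 0.0724
grip_force: 0.0
pale [0.5729 0.3406] 0.081 0.059 0.198 [225. 200.]
pale [0.6667 0.2021] 0.085 0.058 -0.016 [266. 173.]
blue [0.5565 0.1958] 0.081 0.051 -0.24 [267. 204.]
shift mm [ 2.1  2.1 96.9] turn -0.004 tcp [0.4164 0.196  0.0999] q6 0.11 clk 13.25
```

```bash
python3 -m handwheel '[[2,2,40,0,0.85],[2,2,75,0,0.85],[2,2,92,0,0.85],[2,2,97,0,0.85],[2,2,97,0,0.85],[2,2,97,0,0.85]]' 40; python3 -m handwheel '[[0,0,0,0,0.5],[0,0,0,0,0.5],[0,0,0,0,0.5],[0,0,0,0,0.5],[0,0,0,0,0.5]]'
python3 - <<'E'
from h import *
togo([.617+.026*.018,-.0723+.026,.15],1.553+np.pi/2)
E
```

```text
clock: 13.85
tcp_pos: [0.4155, 0.1976, 0.0038]
orientation: [0.001, -0.077, 0.997, 0.0]
wrist_force: [0.6, 0.6, -0.1]
finger_gap: 0.0726
grip_force: 0.0
clock: 14.35
tcp_pos: [0.4153, 0.1979, 0.0043]
orientation: [0.002, -0.077, 0.997, -0.0]
wrist_force: [-1.3, -2.5, 8.2]
finger_gap: 0.0535
grip_force: 40.4
shift mm [-162.5 -272.6 -145. ] turn -1.398 tcp [0.4153 0.1979 0.0043] q6 0.116 clk 14.35
```

```bash
python3 -m handwheel '[[0,0,-30,0,0.5],[0,0,-80,0,0.5],[0,0,-125,0.1,0.5],[-15,-25,-145,0.25,0.5],[-35,-60,-145,0.4,0.5],[-57,-97,-145,0.54,0.5],[-79,-133,-145,0.68,0.5],[-101,-169,-145,0.82,0.5]]'; python3 -m handwheel '[[0,0,0,0.14,0.5],[0,0,0,0.28,0.5],[0,0,0,0.42,0.5],[0,0,0,0.56,0.5],[0,0,0,0.7,0.5],[0,0,0,0.84,0.5],[0,0,0,0.924,0.5],[0,0,0,0.924,0.5]]'
python3 - <<'E'
from h import *
togo([.617-.0004,-.0723+.0248,.15],1.553+np.pi/2)
t=imaging.read_camera("side");a=cv2.resize(t["color"][110:310,200:400],(600,600),interpolation=3); cv2.imwrite("pics/s5.png",a)
E
```

```text
clock: 15.15
tcp_pos: [0.541, 0.0451, 0.1486]
orientation: [0.001, 0.329, 0.944, 0.0]
wrist_force: [0.6, 0.6, -0.2]
finger_gap: 0.0536
grip_force: 42.2
clock: 15.95
tcp_pos: [0.54, 0.0465, 0.1482]
orientation: [0.0, 0.713, 0.701, 0.0]
wrist_force: [0.1, 0.4, 0.2]
finger_gap: 0.0538
grip_force: 42.2
shift mm [-92.6  78.3  -1.7] turn -0.0 tcp [0.54   0.0465 0.1482] q6 1.527 clk 15.95
```

View pics/s5.png

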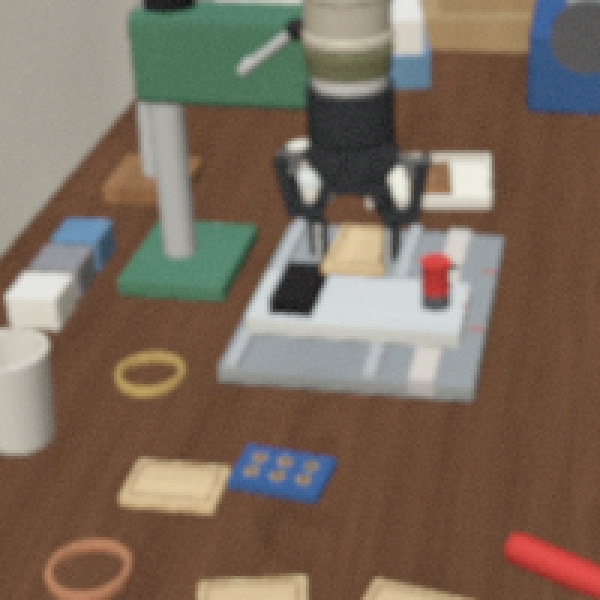

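The plaque is held squarely and the drilled plaque is in the tray. The jig, at (280,472) in the crop, now looks closer to the far plaque, so I'll re-measure it later. Placing plaque 1.

```bash
python3 -m handwheel '[[-31,26,-2,0,0.5],[-62,52,-2,0,0.5],[-93,78,-2,0,0.5],[-93,78,20,0,0.5],[-93,78,50,0,0.5],[-93,78,72,0,0.5],[-93,78,78,0,0.5],[-93,78,78,0,0.5]]'
python3 - <<'E'
from h import *
togo([.617-.0004,-.0723+.0248,.0655],1.553+np.pi/2)
E
```

```text
clock: 16.8
tcp_pos: [0.6154, -0.0478, 0.0688]
orientation: [-0.001, 0.713, 0.701, -0.001]
wrist_force: [0.3, -1.1, -0.5]
finger_gap: 0.0535
grip_force: 42.2
shift mm [0.3 1.2 3.3] turn 0.001 tcp [ 0.6154 -0.0478  0.0688] q6 1.38 clk 16.8
```

```bash
python3 -m handwheel '[[0,1,2,0,0.5],[0,1,4,0,0.5],[0,1,4,0,0.5],[0,1,4,0,0.7],[0,1,4,0,0.75],[0,1,4,0,0.75],[0,1,-15,0,0.75],[0,1,-50,0,0.8]]'; python3 -m handwheel '[[0,0,-45,0,0.85],[50,0,-50,0,0.85],[100,0,-50,0,0.85],[150,-40,-50,-0.1,0.85],[180,-80,-50,-0.25,0.85],[180,-120,-50,-0.4,0.85],[180,-120,-50,-0.55,0.85],[180,-120,-50,-0.7,0.85]]'
cat > m.py <<'E'
from h import *
t=imaging.read_camera("top"); np.savez("topn.npz",**t)
for o in("pale","blue"): 
    for r in blobs(t,o,.010,(200,150,300,260)): print(o,*r)
import sys
z=float(sys.argv[1])
for o in("pale","blue"):
    for r in blobs(t,o,z,(325,160,370,205)): print("stack",o,*r)
p,_,s=tcp(); print(p.round(4),"q6",round(s["joint_pos"][5],3))
E
python3 m.py .07
```

```text
clock: 17.6
tcp_pos: [0.6149, -0.0475, 0.1172]
orientation: [-0.003, 0.713, 0.701, -0.002]
wrist_force: [0.1, -0.6, 0.9]
finger_gap: 0.0684
grip_force: 0.0
clock: 18.4
tcp_pos: [0.498, 0.135, 0.1696]
orientation: [-0.0, 0.426, 0.905, -0.0]
wrist_force: [0.0, 0.4, 0.2]
finger_gap: 0.0726
grip_force: 0.0
pale [0.4447 0.3267] 0.085 0.074 -0.177 [229. 238.]
pale [0.5732 0.3337] 0.087 0.071 0.185 [227. 200.]
pale [0.702  0.2009] 0.055 0.021 1.555 [265. 163.]
stack pale [ 0.6125 -0.075 ] 0.079 0.051 1.555 [347. 184.]
[0.4993 0.1348 0.1698] q6 0.984
```

```bash
python3 - <<'E'
from h import *
togo([.4203,.3405,.10],-.198+np.pi/2)
c=dict(np.load("topn.npz")); h=cv2.cvtColor(c["color"],cv2.COLOR_BGR2HSV)
print(h[170:198:1,347].tolist())
E
```

```text
shift mm [208.6  71.   69.8] turn -0.678 tcp [0.4993 0.1348 0.1698] q6 0.984 clk 18.45
[[107, 31, 208], [103, 15, 235], [102, 16, 241], [103, 15, 242], [103, 13, 239], [19, 28, 231], [21, 81, 237], [17, 105, 214], [20, 96, 238], [22, 91, 243], [22, 91, 245], [22, 87, 248], [22, 91, 245], [22, 92, 243], [21, 94, 240], [20, 94, 238], [21, 94, 239], [21, 94, 239], [21, 94, 238], [17, 102, 222], [17, 102, 217], [22, 85, 235], [19, 31, 197], [102, 14, 235], [103, 15, 243], [104, 16, 244], [104, 16, 244], [102, 16, 244]]
```

```bash
cat >> h.py <<'E'
def edges(sig,thr):
    """sub-pixel first and last crossing of thr"""
    i=np.where(sig>thr)[0]; a,b=i[0],i[-1]
    return a-(sig[a]-thr)/(sig[a]-sig[a-1]), b+(sig[b]-thr)/(sig[b]-sig[b+1])
def stack(c,z,kind):
    h=cv2.cvtColor(c["color"],cv2.COLOR_BGR2HSV).astype(float)
    S=255-h[...,2] if kind=="pad" else h[...,1]; thr={"pad":110,"pale":55,"blue":120}[kind]
    # long axis tilt: columns near both ends and the centre; rows likewise
    r=[]
    for u in (338,347,356):
        v0,v1=edges(S[168:199,u-2:u+3].mean(1),thr); r.append((u,v0+168,v1+168))
    q=[]
    for v in (179,183,187):
        u0,u1=edges(S[v-1:v+2,326:369].mean(0),thr); q.append((v,u0+326,u1+326))
    xs=[(onplane(c,(u,a),z)[0,:2]+onplane(c,(u,b),z)[0,:2])/2 for u,a,b in r]
    w=[np.linalg.norm(onplane(c,(u,a),z)-onplane(c,(u,b),z)) for u,a,b in r]
    ys=[(onplane(c,(a,v),z)[0,:2]+onplane(c,(b,v),z)[0,:2])/2 for v,a,b in q]
    l=[np.linalg.norm(onplane(c,(a,v),z)-onplane(c,(b,v),z)) for v,a,b in q]
    print(kind,"x mid",np.round([p[0] for p in xs],4),"at y",np.round([p[1] for p in xs],3),"w",np.round(w,4),"| y mid",np.round([p[1] for p in ys],4),"l",np.round(l,4))
E
python3 - <<'E'
from h import *
stack(dict(np.load("top2.npz")),.060,"pad"); stack(dict(np.load("topn.npz")),.070,"pale")
E
python3 -m handwheel '[[40,14,0,-0.13,0.85],[80,28,0,-0.26,0.85],[120,42,0,-0.39,0.85],[160,56,20,-0.52,0.85],[200,68,40,-0.65,0.85],[208,71,65,-0.678,0.85],[208,71,70,-0.678,0.85],[208,71,70,-0.678,0.85]]' 40
python3 m.py .07; python3 -c "
from h import *
togo([.4203,.3405,.003],-.198+np.pi/2);stack(dict(np.load('topn.npz')),.070,'pale')"
```

```text
pad x mid [0.6315 0.6311 0.6307] at y [-0.046 -0.076 -0.106] w [0.0735 0.0736 0.0732] | y mid [-0.072  -0.0717 -0.0715] l [0.0815 0.0814 0.0814]
pale x mid [0.6133 0.6124 0.611 ] at y [-0.045 -0.075 -0.105] w [0.0539 0.0541 0.0542] | y mid [-0.0748 -0.0742 -0.074 ] l [0.0835 0.0837 0.0836]
clock: 19.25
tcp_pos: [0.4239, 0.3398, 0.0987]
orientation: [-0.001, 0.106, 0.994, -0.001]
wrist_force: [0.5, -0.8, 0.4]
finger_gap: 0.0722
grip_force: 0.0
pale [0.4643 0.3316] 0.056 0.046 1.359 [228. 231.]
pale [0.5706 0.3404] 0.084 0.056 0.198 [225. 201.]
pale [0.6633 0.2015] 0.099 0.056 -0.016 [266. 173.]
blue [0.5845 0.1722] 0.081 0.054 -0.135 [274. 196.]
stack pale [ 0.6125 -0.075 ] 0.079 0.051 1.555 [347. 184.]
[0.4248 0.3398 0.0997] q6 0.741
shift mm [ 4.6 -0.2 96.7] turn -0.015 tcp [0.4248 0.3398 0.0997] q6 0.741 clk 19.3
pale x mid [0.6133 0.6124 0.611 ] at y [-0.045 -0.075 -0.105] w [0.0539 0.0541 0.0542] | y mid [-0.0748 -0.0742 -0.074 ] l [0.0835 0.0836 0.0836]
```

```bash
python3 -m handwheel '[[5,0,40,-0.015,0.85],[5,0,75,-0.015,0.85],[5,0,92,-0.015,0.85],[5,0,97,-0.015,0.85],[5,0,97,-0.015,0.85],[5,0,97,-0.015,0.85]]' 40; python3 -m handwheel '[[0,0,0,0,0.5],[0,0,0,0,0.5],[0,0,0,0,0.5],[0,0,0,0,0.5],[0,0,0,0,0.5]]'
python3 - <<'E'
from h import *
c=dict(np.load("top2.npz")); print((255-cv2.cvtColor(c["color"],cv2.COLOR_BGR2HSV)[170:196,347,2]).tolist())
p,M,s=tcp(); a=-.198; print("offset",(np.array([.4458,.3354])-p[:2])@[np.cos(a),np.sin(a)],(np.array([.4458,.3354])-p[:2])@[-np.sin(a),np.cos(a)],p)
for v in((176,190),): pass
S=(255.-cv2.cvtColor(c["color"],cv2.COLOR_BGR2HSV)[...,2])
for u in(338,347,356):
    e=np.array(edges(S[173:196,u-2:u+3].mean(1),110))+173; print(u,e,(onplane(c,(u,e[0]),.06)+onplane(c,(u,e[1]),.06))[0,:2]/2)
togo([.617-.0004,-.0723+.0248,.15],1.553+np.pi/2)
E
```

```text
clock: 19.9
tcp_pos: [0.4213, 0.3417, 0.0042]
orientation: [0.001, 0.098, 0.995, 0.001]
wrist_force: [0.4, 0.6, -0.0]
finger_gap: 0.0729
grip_force: 0.0
clock: 20.4
tcp_pos: [0.4209, 0.342, 0.0046]
orientation: [0.002, 0.098, 0.995, 0.001]
wrist_force: [-1.0, -2.7, 7.4]
finger_gap: 0.0533
grip_force: 40.5
[45, 17, 12, 11, 12, 15, 93, 166, 185, 185, 183, 184, 183, 183, 181, 182, 181, 179, 180, 163, 59, 15, 11, 10, 10, 10]
offset 0.025700769240239046 -0.0015378962769001996 [0.42090389 0.34196342 0.00460051]
338 [176.25       189.49250936] [ 0.61726585 -0.04552661]
347 [176.22865014 189.50483559] [ 0.61681011 -0.07541171]
356 [176.34897361 189.41617357] [ 0.61628371 -0.10528309]
shift mm [-268.3 -343.6 -145.1] turn 1.392 tcp [0.4209 0.342  0.0046] q6 0.731 clk 20.4
```

```bash
python3 -m handwheel '[[0,0,-30,0,0.5],[0,0,-80,0,0.5],[0,0,-125,0.1,0.5],[-15,-20,-145,0.24,0.5],[-42,-55,-145,0.38,0.5],[-70,-90,-145,0.52,0.5],[-98,-126,-145,0.66,0.5],[-126,-162,-145,0.8,0.5]]'; python3 -c "
from h import *
togo([.6168,-.0453,.15],1.553+np.pi/2)"
```

```text
clock: 21.2
tcp_pos: [0.5124, 0.1567, 0.1487]
orientation: [0.001, 0.48, 0.877, 0.001]
wrist_force: [1.5, -0.2, 0.9]
finger_gap: 0.0532
grip_force: 42.1
shift mm [-226.4  -21.1   -1.2] turn 0.588 tcp [0.5124 0.1567 0.1487] q6 1.148 clk 21.2
```

```bash
python3 -m handwheel '[[-30,0,0,0.14,0.5],[-65,-5,-1,0.28,0.5],[-105,-10,-1,0.42,0.5],[-145,-15,-1,0.588,0.5],[-185,-18,-1,0.588,0.5],[-226,-21,-1,0.588,0.5],[-226,-21,-1,0.588,0.5],[-226,-21,-1,0.588,0.5]]'; python3 -c "
from h import *
togo([.6168,-.0453,.0765],1.553+np.pi/2)"
```

```text
clock: 22.0
tcp_pos: [0.617, -0.0439, 0.1488]
orientation: [0.0, 0.712, 0.702, 0.0]
wrist_force: [-1.0, 0.2, -1.4]
finger_gap: 0.0533
grip_force: 42.1
shift mm [-1.4 -0.2 72.3] turn 0.003 tcp [ 0.617  -0.0439  0.1488] q6 1.385 clk 22.0
```

```bash
python3 -m handwheel '[[-1,0,25,0,0.5],[-1,0,50,0,0.5],[-1,0,66,0,0.5],[-1,0,72,0,0.5],[-1,0,73,0,0.5],[-1,0,73,0,0.5]]'; python3 -m handwheel '[[0,0,0,0,0.5],[0,0,0,0,0.7],[0,0,0,0,0.75],[0,0,0,0,0.75],[0,0,-15,0,0.75],[0,0,-50,0,0.8],[0,0,-90,0,0.85]]'; python3 -c "
from h import *
togo([.5706-.0255,.3404-.0051,.10],.2+np.pi/2)"
```

```text
clock: 22.6
tcp_pos: [0.6172, -0.0434, 0.0765]
orientation: [0.001, 0.711, 0.703, 0.0]
wrist_force: [0.6, 0.5, -0.6]
finger_gap: 0.0533
grip_force: 42.1
clock: 23.3
tcp_pos: [0.6157, -0.0439, 0.165]
orientation: [-0.001, 0.712, 0.702, -0.001]
wrist_force: [0.3, 0.1, 0.1]
finger_gap: 0.0726
grip_force: 0.0
shift mm [378.2 -75.3  65.5] turn 1.358 tcp [ 0.6157 -0.0439  0.165 ] q6 1.383 clk 23.3
```

```bash
python3 -m handwheel '[[45,-8,0,-0.14,0.85],[90,-16,0,-0.28,0.85],[135,-24,0,-0.42,0.85],[180,-32,0,-0.56,0.85],[225,-40,0,-0.7,0.85],[270,-50,0,-0.84,0.85],[315,-60,0,-0.98,0.85],[360,-70,0,-1.12,0.85]]' 40;  python3 -c "
from h import *
togo([.5706-.0255,.3404-.0051,.10],.2+np.pi/2)"; python3 m.py .08;  python3 -c "
from h import *
stack(dict(np.load('topn.npz')),.080,'pale')"
```

```text
clock: 24.1
tcp_pos: [0.5511, 0.3186, 0.1656]
orientation: [0.0, 0.227, 0.974, 0.0]
wrist_force: [0.9, 0.0, -0.4]
finger_gap: 0.0726
grip_force: 0.0
shift mm [12.8 12.3 65.6] turn -0.658 tcp [0.5511 0.3186 0.1656] q6 0.856 clk 24.1
pale [0.5408 0.338 ] 0.065 0.027 1.234 [226. 209.]
pale [0.6633 0.2024] 0.1 0.052 0.003 [266. 173.]
blue [0.5845 0.1725] 0.081 0.053 -0.14 [274. 196.]
stack pale [ 0.6121 -0.073 ] 0.082 0.054 1.555 [347. 183.]
[0.549  0.3253 0.1655] q6 0.854
pale x mid [0.6123 0.6114 0.6097] at y [-0.045 -0.075 -0.104] w [0.0558 0.0561 0.0557] | y mid [-0.0736 -0.0731 -0.0728] l [0.0847 0.0847 0.0845]
```

```bash
python3 -m handwheel '[[0,0,0,-0.14,0.85],[5,5,0,-0.28,0.85],[10,10,0,-0.42,0.85],[12,12,20,-0.56,0.85],[12,12,60,-0.658,0.85],[12,12,66,-0.658,0.85],[12,12,66,-0.658,0.85]]' 40;  python3 -c "
from h import *
togo([.5706-.0255,.3404-.0051,.0035],.2+np.pi/2)"
```

```text
clock: 24.85
tcp_pos: [0.5449, 0.3321, 0.0981]
orientation: [-0.002, -0.095, 0.995, -0.001]
wrist_force: [1.1, -0.2, -0.3]
finger_gap: 0.0725
grip_force: 0.0
shift mm [-1.2  3.2 94.6] turn -0.009 tcp [0.5449 0.3321 0.0981] q6 0.23 clk 24.85
```

```bash
python3 -m handwheel '[[-1,3,40,-0.009,0.85],[-1,3,75,-0.009,0.85],[-1,3,90,-0.009,0.85],[-1,3,95,-0.009,0.85],[-1,3,95,-0.009,0.85],[-1,3,95,-0.009,0.85]]' 40; python3 -m handwheel '[[0,0,0,0,0.5],[0,0,0,0,0.5],[0,0,0,0,0.5],[0,0,0,0,0.5],[0,0,0,0,0.5]]'
python3 - <<'E'
from h import *
p,M,s=tcp(); a=.2; print("offset",(np.array([.5706,.3404])-p[:2])@[np.cos(a),np.sin(a)],(np.array([.5706,.3404])-p[:2])@[-np.sin(a),np.cos(a)],p)
togo([.618,-.0691+.0255,.15],1.553+np.pi/2)
E
```

```text
clock: 25.45
tcp_pos: [0.5482, 0.3367, 0.0066]
orientation: [0.002, -0.101, 0.995, 0.0]
wrist_force: [0.8, -0.7, 0.2]
finger_gap: 0.0726
grip_force: 0.0
clock: 25.95
tcp_pos: [0.5489, 0.3365, 0.0082]
orientation: [0.003, -0.101, 0.995, 0.0]
wrist_force: [-0.6, -2.5, 11.7]
finger_gap: 0.043
grip_force: 6.0
offset 0.022003513482162125 -0.0005241506475381369 [0.54893096 0.33654228 0.00815035]
shift mm [   8.1 -386.3 -141.9] turn -1.35 tcp [0.5489 0.3365 0.0082] q6 0.223 clk 25.95
```

The gap is 43 mm, so the fingers were too high and closed over the edge. I'll reopen and go lower.

```bash
python3 -m handwheel '[[0,0,-3,0,0.85],[0,0,-3,0,0.85],[0,0,-3,0,0.85],[0,0,-3,0,0.85]]' 40; python3 -c "
from h import *
t=imaging.read_camera('side')
for r in blobs(t,'pale',.01,(220,250,380,335)): print(*r)
togo([.5451,.3353,.003],.2+np.pi/2)"; python3 m.py .08
```

```text
clock: 26.35
tcp_pos: [0.5463, 0.336, 0.0072]
orientation: [-0.0, -0.101, 0.995, -0.0]
wrist_force: [0.0, 0.0, -0.2]
finger_gap: 0.0727
grip_force: 0.0
[0.5876 0.3487] 0.065 0.055 -1.297 [277. 313.]
[0.6754 0.2082] 0.085 0.065 -0.008 [257. 272.]
shift mm [ 1.3 -0.4  4.1] turn 0.003 tcp [0.5463 0.336  0.0071] q6 0.223 clk 26.4
pale [0.6633 0.2015] 0.099 0.056 -0.016 [266. 173.]
blue [0.5845 0.1724] 0.081 0.053 -0.135 [274. 196.]
stack pale [ 0.6121 -0.073 ] 0.082 0.054 1.555 [347. 183.]
[0.5463 0.336  0.007 ] q6 0.223
```

```bash
python3 -m handwheel '[[1,0,3,0,0.85],[1,0,5,0,0.85],[1,0,5,0,0.85],[1,0,5,0,0.85]]' 40; python3 -m handwheel '[[0,0,0,0,0.5],[0,0,0,0,0.5],[0,0,0,0,0.5],[0,0,0,0,0.5],[0,0,0,0,0.5]]'
python3 - <<'E'
from h import *
p,M,s=tcp(); a=.2; print("offset",(np.array([.5706,.3404])-p[:2])@[np.cos(a),np.sin(a)],(np.array([.5706,.3404])-p[:2])@[-np.sin(a),np.cos(a)],p)
togo([.618,-.0691+.0255,.15],1.553+np.pi/2)
E
```

```text
clock: 26.85
tcp_pos: [0.5454, 0.3358, 0.0022]
orientation: [-0.0, -0.101, 0.995, -0.0]
wrist_force: [0.1, -0.6, -0.0]
finger_gap: 0.0728
grip_force: 0.0
clock: 27.35
tcp_pos: [0.546, 0.336, 0.003]
orientation: [0.0, -0.101, 0.995, 0.0]
wrist_force: [-1.6, 0.1, 4.7]
finger_gap: 0.0544
grip_force: 42.5
offset 0.02496370388071479 -0.0005967610893473292 [0.54601535 0.33602534 0.00300318]
shift mm [   6.  -386.3 -147. ] turn -1.35 tcp [0.546 0.336 0.003] q6 0.223 clk 27.35
```

```bash
python3 -m handwheel '[[0,0,-30,0,0.5],[0,0,-80,0,0.5],[0,-10,-125,0.14,0.5],[0,-45,-147,0.28,0.5],[1,-90,-147,0.42,0.5],[2,-135,-147,0.56,0.5],[3,-180,-147,0.7,0.5],[4,-225,-147,0.84,0.5]]'; python3 -c "
from h import *
togo([.618,-.0441,.15],1.553+np.pi/2)"
```

```text
clock: 28.15
tcp_pos: [0.5868, 0.1131, 0.149]
orientation: [-0.0, 0.316, 0.949, -0.0]
wrist_force: [0.5, -0.6, -0.3]
finger_gap: 0.0542
grip_force: 42.3
shift mm [-119.1 -107.2   -1. ] turn 0.946 tcp [0.5868 0.1131 0.149 ] q6 0.698 clk 28.15
```

```bash
python3 -m handwheel '[[-15,-15,-1,0.14,0.5],[-35,-32,-1,0.28,0.5],[-55,-50,-1,0.42,0.5],[-75,-68,-1,0.56,0.5],[-95,-86,-1,0.7,0.5],[-119,-107,-1,0.84,0.5],[-119,-107,-1,0.946,0.5],[-119,-107,-1,0.946,0.5]]';python3 -m handwheel '[[0,0,0,0,0.5]]';  python3 -c "
from h import *
togo([.618,-.0441,.0845],1.553+np.pi/2)"
```

```text
clock: 28.95
tcp_pos: [0.6188, -0.0431, 0.1496]
orientation: [-0.001, 0.712, 0.702, -0.0]
wrist_force: [-0.9, -0.2, -1.2]
finger_gap: 0.0536
grip_force: 42.3
clock: 29.05
tcp_pos: [0.6187, -0.0418, 0.1499]
orientation: [-0.001, 0.71, 0.704, -0.0]
wrist_force: [-0.7, -0.6, 0.2]
finger_gap: 0.0543
grip_force: 42.3
shift mm [-2.3 -0.6 65.4] turn 0.008 tcp [ 0.6187 -0.0418  0.1499] q6 1.383 clk 29.05
```

```bash
python3 -m handwheel '[[-2,-1,25,0.008,0.5],[-2,-1,45,0.008,0.5],[-2,-1,58,0.008,0.5],[-2,-1,64,0.008,0.5],[-2,-1,65,0.008,0.5],[-2,-1,65,0.008,0.5]]';  python3 -m handwheel '[[0,0,0,0,0.5],[0,0,0,0,0.5]]'; python3 -c "
from h import *
togo([.618,-.0441,.0845],1.553+np.pi/2)"
```

```text
clock: 29.65
tcp_pos: [0.6186, -0.0439, 0.086]
orientation: [0.0, 0.714, 0.7, 0.0]
wrist_force: [0.2, 0.6, -0.2]
finger_gap: 0.0541
grip_force: 42.3
clock: 29.85
tcp_pos: [0.6188, -0.0442, 0.0864]
orientation: [0.001, 0.714, 0.7, 0.0]
wrist_force: [0.0, 0.5, -0.7]
finger_gap: 0.0537
grip_force: 42.3
shift mm [ 0.1 -0.8  1.9] turn -0.002 tcp [ 0.6188 -0.0442  0.0864] q6 1.39 clk 29.85
```

```bash
python3 -m handwheel '[[0,0,1.5,0,0.5],[0,0,1.5,0,0.7],[0,0,1.5,0,0.75],[0,0,1.5,0,0.75],[0,0,-15,0,0.75],[0,0,-50,0,0.8],[0,0,-70,0,0.85]]';  python3 -m handwheel '[[40,0,0,0,0.85],[40,-40,0,0,0.85],[40,-80,0,0,0.85],[40,-120,0,0,0.85],[40,-120,0,0,0.85]]'; python3 m.py .09;  python3 - <<'E'
from h import *
t=dict(np.load('topn.npz')); stack(t,.090,'pale')
a=cv2.resize(t["color"][150:225,240:380],(800,429),interpolation=3); cv2.imwrite("pics/t6.png",a)
E
```

```text
clock: 30.55
tcp_pos: [0.6188, -0.0442, 0.1576]
orientation: [0.001, 0.714, 0.7, 0.001]
wrist_force: [0.5, 0.2, 0.3]
finger_gap: 0.0727
grip_force: 0.0
clock: 31.05
tcp_pos: [0.4923, -0.0005, 0.1544]
orientation: [-0.003, 0.714, 0.7, -0.002]
wrist_force: [1.3, -1.3, -0.5]
finger_gap: 0.0725
grip_force: 0.0
pale [0.6633 0.2014] 0.099 0.056 -0.016 [266. 173.]
blue [0.5841 0.1723] 0.08 0.053 -0.131 [274. 197.]
stack pale [ 0.6097 -0.0936] 0.054 0.039 -0.026 [353. 183.]
[ 0.4961 -0.0012  0.1554] q6 1.426
pale x mid [0.6607 0.6101 0.6093] at y [-0.046 -0.074 -0.103] w [0.0013 0.0568 0.0574] | y mid [-0.0937 -0.0928 -0.0916] l [0.0431 0.0436 0.0457]
```

View pics/t6.png

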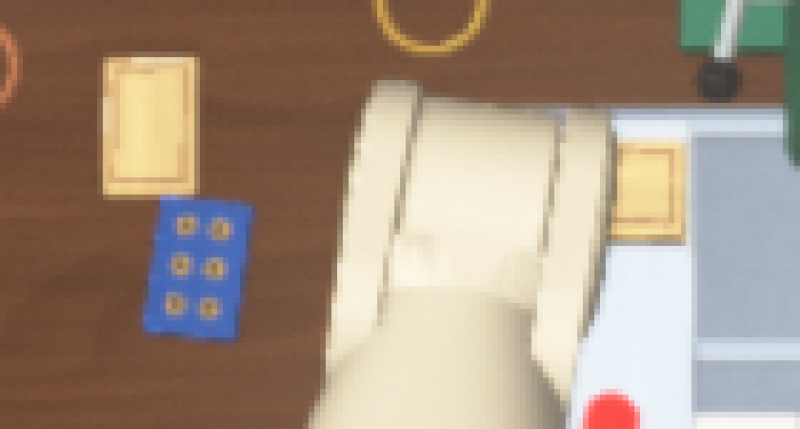

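The jig (crop 145–250, 198–340) abuts the near end of the last plaque (crop 103–199, 57–197). I'll grip that plaque nearer its middle.

```bash
python3 - <<'E'
from h import *
t=dict(np.load('topn.npz')); f=lambda l:[(240+(x+.5)/5.714-.5,150+(y+.5)/5.714-.5) for x,y in l]
ce,a,s=rect(t,f([(104,58),(199,57),(197,197),(103,197)]),.010); print("p4",ce.round(4),a,s)
cj,aj,sj=rect(t,f([(162,196),(253,206),(237,341),(143,331)]),.010); print("jig",cj.round(4),aj,sj)
print(blobs(t,"pale",.010,(250,155,285,184)))
g=ce-.018*np.array([np.cos(a),np.sin(a)])*(1 if a<1 else -1); print(g); togo([*g,.10],a+np.pi/2)
E
```

```text
p4 [0.6708 0.201 ] 3.130331 [np.float32(0.0576), np.float32(0.0866)]
jig [0.5837 0.1716] 3.0194259 [np.float32(0.0565), np.float32(0.0827)]
[(array([0.672 , 0.2013], dtype=float32), np.float32(0.081), np.float32(0.056), np.float32(-0.016), array([266., 172.]))]
[0.65278804 0.20116703]
shift mm [205.4 152.7  55.1] turn 1.562 tcp [ 0.4961 -0.0012  0.1554] q6 1.426 clk 31.1
```

```bash
python3 -m handwheel '[[30,15,0,-0.14,0.85],[60,35,0,-0.28,0.85],[90,60,0,-0.42,0.85],[120,85,0,-0.56,0.85],[150,110,0,-0.7,0.85],[180,130,0,-0.84,0.85],[205,153,0,-0.98,0.85],[205,153,0,-1.12,0.85]]' 40;  python3 -m handwheel '[[0,0,0,-0.14,0.85],[0,0,0,-0.28,0.85],[0,0,0,-0.42,0.85],[0,0,0,-0.46,0.85],[0,0,0,-0.46,0.85]]';python3 -c "
from h import *
togo([.6528,.2012,.003],-.013+np.pi/2)"; python3 m.py .09;  python3 -c "
from h import *
stack(dict(np.load('topn.npz')),.090,'pale')"
```

```text
clock: 31.9
tcp_pos: [0.6597, 0.2038, 0.1541]
orientation: [0.001, 0.229, 0.973, 0.001]
wrist_force: [0.5, -0.5, 0.1]
finger_gap: 0.0724
grip_force: 0.0
clock: 32.4
tcp_pos: [0.6574, 0.2005, 0.1553]
orientation: [0.001, 0.005, 1.0, 0.0]
wrist_force: [-0.1, 1.1, 0.4]
finger_gap: 0.0722
grip_force: 0.0
shift mm [  4.7   0.6 152.3] turn 0.002 tcp [0.6574 0.2005 0.1553] q6 0.19 clk 32.4
pale [0.6524 0.1902] 0.078 0.028 0.003 [270. 176.]
blue [0.582  0.1631] 0.076 0.041 -0.016 [278. 196.]
stack pale [ 0.6117 -0.0726] 0.082 0.057 1.554 [347. 183.]
[0.6571 0.2004 0.1553] q6 0.191
pale x mid [0.6119 0.6106 0.6095] at y [-0.045 -0.074 -0.103] w [0.0588 0.0578 0.0576] | y mid [-0.0731 -0.0726 -0.0724] l [0.0845 0.0839 0.084 ]
```

```bash
python3 -m handwheel '[[5,1,45,0,0.85],[5,1,90,0,0.85],[5,1,130,0,0.85],[5,1,148,0,0.85],[5,1,152,0,0.85],[5,1,152,0,0.85],[5,1,152,0,0.85]]' 40; python3 -c "
from h import *
togo([.6528,.2012,.003],-.013+np.pi/2)"
```

```text
clock: 33.15
tcp_pos: [0.6527, 0.2015, 0.0052]
orientation: [0.001, 0.006, 1.0, 0.0]
wrist_force: [0.2, -0.4, 1.0]
finger_gap: 0.0724
grip_force: 0.0
shift mm [-0.1 -0.3  2.2] turn 0.002 tcp [0.6527 0.2015 0.0052] q6 0.193 clk 33.15
```

```bash
python3 -m handwheel '[[0,0,2.5,0,0.85],[0,0,2.5,0,0.85],[0,0,2.5,0,0.5],[0,0,2.5,0,0.5],[0,0,2.5,0,0.5],[0,0,2.5,0,0.5],[0,0,2.5,0,0.5]]' 40; python3 -c "
from h import *
p,M,s=tcp(); a=-.013; o=(np.array([.6708,.2010])-p[:2])@[np.cos(a),np.sin(a)]; print('offset',o)
togo([.6185,-.0691+o,.15],1.553+np.pi/2)"
```

```text
clock: 33.85
tcp_pos: [0.6516, 0.2014, 0.0022]
orientation: [0.001, 0.005, 1.0, 0.0]
wrist_force: [-0.7, -0.5, 6.8]
finger_gap: 0.0543
grip_force: 42.3
offset 0.01918383417068418
shift mm [  30.2 -251.6 -147.9] turn -1.564 tcp [0.6516 0.2014 0.0022] q6 0.193 clk 33.85
```

```bash
python3 -m handwheel '[[0,0,-30,0,0.5],[0,0,-80,0,0.5],[0,-10,-125,0.14,0.5],[3,-45,-148,0.28,0.5],[8,-80,-148,0.42,0.5],[12,-115,-148,0.56,0.5],[16,-150,-148,0.7,0.5],[20,-170,-148,0.84,0.5]]'; python3 -m handwheel '[[0,0,0,0.14,0.5],[0,0,0,0.28,0.5],[0,0,0,0.42,0.5],[0,0,0,0.56,0.5],[0,0,0,0.7,0.5],[0,0,0,0.738,0.5],[0,0,0,0.738,0.5]]'; python3 -c "
from h import *
togo([.6185,-.0499,.15],1.553+np.pi/2)"
```

```text
clock: 34.65
tcp_pos: [0.6288, 0.029, 0.1489]
orientation: [0.0, 0.416, 0.909, -0.0]
wrist_force: [0.3, -0.2, -1.3]
finger_gap: 0.0544
grip_force: 42.8
clock: 35.35
tcp_pos: [0.629, 0.0315, 0.1487]
orientation: [-0.0, 0.713, 0.701, -0.0]
wrist_force: [-0.1, -0.2, -0.6]
finger_gap: 0.054
grip_force: 42.8
shift mm [-81.5  -9.   -1.3] turn -0.0 tcp [0.629  0.0315 0.1487] q6 1.512 clk 35.35
```

```bash
python3 -m handwheel '[[-30,-3,0,0,0.5],[-60,-6,0,0,0.5],[-81,-9,0,0,0.5],[-81,-9,20,0,0.5],[-81,-9,40,0,0.5],[-81,-9,50,0,0.5],[-81,-9,53,0,0.5],[-81,-9,53,0,0.5]]'; python3 -m handwheel '[[0,0,0,0,0.5],[0,0,0,0,0.5]]'; python3 -c "
from h import *
togo([.6185,-.0499,.0935],1.553+np.pi/2)"
```

```text
clock: 36.15
tcp_pos: [0.6186, -0.0491, 0.0958]
orientation: [-0.0, 0.713, 0.701, -0.0]
wrist_force: [0.1, -0.5, -1.6]
finger_gap: 0.0544
grip_force: 42.8
clock: 36.35
tcp_pos: [0.6195, -0.0493, 0.097]
orientation: [0.001, 0.713, 0.701, 0.0]
wrist_force: [-0.3, -0.0, -0.3]
finger_gap: 0.0542
grip_force: 42.8
shift mm [-0.6 -1.   3.5] turn 0.0 tcp [ 0.6195 -0.0493  0.097 ] q6 1.38 clk 36.35
```

```bash
python3 -m handwheel '[[-0.5,-1,3,0,0.5],[-0.5,-1,3,0,0.5],[-0.5,-1,3,0,0.75],[-0.5,-1,3,0,0.8],[-0.5,-1,3,0,0.85],[-0.5,-1,10,0,0.85],[-0.5,-1,25,0,0.85],[-0.5,-1,33,0,0.85]]' 20; python3 -m handwheel '[[0,0,0,0,0.85],[0,0,0,0,0.85]]'; python3 -c "
from h import *
togo([.6185,-.0499,.064],1.553+np.pi/2)"
```

```text
clock: 37.15
tcp_pos: [0.6171, -0.0497, 0.0616]
orientation: [-0.001, 0.713, 0.701, -0.0]
wrist_force: [-0.0, -0.2, -0.6]
finger_gap: 0.0725
grip_force: 0.0
clock: 37.35
tcp_pos: [0.6176, -0.0498, 0.0628]
orientation: [-0.0, 0.713, 0.701, -0.0]
wrist_force: [0.8, 0.8, 0.3]
finger_gap: 0.0727
grip_force: 0.0
shift mm [-0.1  0.9 -1.2] turn -0.0 tcp [ 0.6176 -0.0498  0.0628] q6 1.379 clk 37.35
```

```bash
python3 -m handwheel '[[0,1,-2,0,0.85],[0,1,-2,0,0.6],[0,1,-2,0,0.5],[0,1,-2,0,0.5],[0,1,-2,0,0.5],[0,1,-2,0,0.5]]' 20; python3 -m handwheel '[[0,0,0,0,0.85],[0,0,0,0,0.85],[0,0,0,0,0.85],[0,0,-30,0,0.85],[0,0,-70,0,0.85],[0,0,-100,0,0.85],[50,0,-100,0,0.85],[100,0,-100,0,0.85]]'; python3 -c "
from h import *
aj=3.0194-np.pi; cj=np.array([.5837,.1716]); g=cj-.024*np.array([np.cos(aj),np.sin(aj)]); print(g,aj)
togo([*g,.10],aj+np.pi/2)"; python3 m.py .10
```

```text
clock: 37.95
tcp_pos: [0.6193, -0.05, 0.0661]
orientation: [0.001, 0.713, 0.701, 0.0]
wrist_force: [-1.3, 0.0, 5.5]
finger_gap: 0.0561
grip_force: 21.6
clock: 38.75
tcp_pos: [0.6218, 0.0497, 0.1665]
orientation: [0.001, 0.715, 0.699, 0.001]
wrist_force: [0.5, -0.2, -0.9]
finger_gap: 0.0725
grip_force: 0.0
[0.55987895 0.17452533] -0.12219265358979303
shift mm [123.5 -64.8  66.2] turn -1.471 tcp [0.6218 0.0497 0.1665] q6 1.544 clk 38.75
stack pale [ 0.6112 -0.0722] 0.081 0.06 1.555 [347. 182.]
[0.6203 0.0584 0.1657] q6 1.547
```

```bash
python3 -m handwheel '[[20,-10,0,-0.14,0.85],[40,-22,0,-0.28,0.85],[60,-34,0,-0.42,0.85],[80,-46,0,-0.56,0.85],[100,-58,0,-0.7,0.85],[115,-63,0,-0.84,0.85],[115,-63,0,-0.98,0.85],[115,-63,0,-1.12,0.85]]' 40;  python3 -m handwheel '[[0,0,0,-0.14,0.85],[0,0,0,-0.28,0.85],[0,0,0,-0.35,0.85],[0,0,0,-0.35,0.85],[0,0,0,-0.35,0.85]]';python3 -c "
from h import *
t=imaging.read_camera('side')
for r in blobs(t,'blue',.01,(220,250,380,335)): print('side',*r)
togo([.5599,.1745,.0025],-.122+np.pi/2)"; python3 m.py .10;  python3 -c "
from h import *
stack(dict(np.load('topn.npz')),.100,'pale')"
```

```text
clock: 39.6
tcp_pos: [0.5591, 0.1669, 0.1647]
orientation: [-0.0, 0.229, 0.974, -0.0]
wrist_force: [-0.3, 0.1, -0.6]
finger_gap: 0.0724
grip_force: 0.0
clock: 40.1
tcp_pos: [0.5595, 0.1662, 0.1647]
orientation: [-0.0, 0.06, 0.998, -0.0]
wrist_force: [0.3, 0.0, 0.1]
finger_gap: 0.0726
grip_force: 0.0
side [0.5859 0.1786] 0.08 0.056 -0.114 [294. 268.]
shift mm [  0.6   8.3 162.3] turn 0.002 tcp [0.5595 0.1662 0.1648] q6 0.272 clk 40.15
stack pale [ 0.6112 -0.0722] 0.081 0.06 1.554 [347. 182.]
[0.5596 0.1662 0.1648] q6 0.271
pale x mid [0.6113 0.6106 0.6092] at y [-0.045 -0.074 -0.103] w [0.0618 0.0612 0.0606] | y mid [-0.0728 -0.0724 -0.0721] l [0.0841 0.0835 0.0831]
```

```bash
python3 -m handwheel '[[1,8,45,0,0.85],[1,8,90,0,0.85],[1,8,130,0,0.85],[1,8,155,0,0.85],[1,8,162,0,0.85],[1,8,162,0,0.85],[1,8,162,0,0.85]]' 40; python3 -c "
from h import *
togo([.5599,.1745,.0025],-.122+np.pi/2)
c=dict(np.load('topn.npz')); h=cv2.cvtColor(c['color'],cv2.COLOR_BGR2HSV)[170:198,343:352].mean(1)
print(h[:,1].round().tolist(),h[:,2].round().tolist())
for v in (174,175,176,188,189,190,191): print(v,onplane(c,(347,v),.10)[0,0].round(4))"
```

```text
clock: 40.9
tcp_pos: [0.5608, 0.1745, 0.0044]
orientation: [0.001, 0.06, 0.998, 0.0]
wrist_force: [0.8, 0.9, 0.8]
finger_gap: 0.0725
grip_force: 0.0
shift mm [ 0.9 -0.1  1.9] turn 0.003 tcp [0.5608 0.1745 0.0044] q6 0.284 clk 40.9
[31.0, 17.0, 11.0, 61.0, 101.0, 101.0, 95.0, 93.0, 90.0, 90.0, 92.0, 95.0, 95.0, 96.0, 96.0, 96.0, 97.0, 105.0, 100.0, 107.0, 107.0, 87.0, 14.0, 15.0, 15.0, 15.0, 15.0, 16.0] [205.0, 235.0, 234.0, 235.0, 224.0, 231.0, 240.0, 243.0, 246.0, 246.0, 243.0, 241.0, 239.0, 237.0, 238.0, 238.0, 235.0, 207.0, 229.0, 230.0, 185.0, 174.0, 175.0, 235.0, 243.0, 244.0, 243.0, 244.0]
174 0.6376
175 0.6343
176 0.631
188 0.5913
189 0.588
190 0.5847
191 0.5814
```

The stack's groove midpoint is x ≈ .6158, y ≈ -.0724, against the pad at (.6168, -.0718). Now gripping the jig.

```bash
python3 -m handwheel '[[1,0,2,0,0.85],[1,0,2,0,0.85],[1,0,2,0,0.5],[1,0,2,0,0.5],[1,0,2,0,0.5],[1,0,2,0,0.5],[1,0,2,0,0.5]]' 50; python3 -c "
from h import *
p,M,s=tcp(); a=-.122; o=(np.array([.5837,.1716])-p[:2])@[np.cos(a),np.sin(a)]; print('offset',o)
togo([.6190,-.0691+o,.16],1.553+np.pi/2)"
```

```text
clock: 41.6
tcp_pos: [0.5592, 0.1745, 0.0024]
orientation: [0.001, 0.059, 0.998, 0.0]
wrist_force: [-0.8, -0.9, 6.1]
finger_gap: 0.0537
grip_force: 51.7
offset 0.024711935807279425
shift mm [ -85.6 -210.2 -157.6] turn 1.47 tcp [0.5592 0.1745 0.0024] q6 0.284 clk 41.6
```

```bash
python3 -m handwheel '[[0,0,-30,0,0.5],[0,0,-80,0,0.5],[0,0,-125,0.14,0.5],[-10,-25,-157,0.28,0.5],[-22,-55,-157,0.42,0.5],[-35,-85,-157,0.56,0.5],[-48,-115,-157,0.7,0.5],[-60,-140,-157,0.84,0.5]]'; python3 -m handwheel '[[0,0,0,0.14,0.5],[0,0,0,0.28,0.5],[0,0,0,0.42,0.5],[0,0,0,0.56,0.5],[0,0,0,0.63,0.5],[0,0,0,0.63,0.5]]'; python3 -c "
from h import *
togo([.6190,-.0444,.16],1.553+np.pi/2)
t=imaging.read_camera('side');a=cv2.resize(t['color'][130:280,240:390],(600,600),interpolation=3); cv2.imwrite('pics/s7.png',a)"
```

```text
clock: 42.4
tcp_pos: [0.6017, 0.0268, 0.1582]
orientation: [0.0, 0.464, 0.886, -0.0]
wrist_force: [-0.1, -0.0, -1.9]
finger_gap: 0.0538
grip_force: 53.2
clock: 43.0
tcp_pos: [0.6013, 0.0283, 0.1579]
orientation: [-0.0, 0.713, 0.701, -0.0]
wrist_force: [0.6, -0.3, -1.8]
finger_gap: 0.0538
grip_force: 53.2
shift mm [-72.4  19.   -2.1] turn -0.0 tcp [0.6013 0.0283 0.1579] q6 1.503 clk 43.0
```

View pics/s7.png

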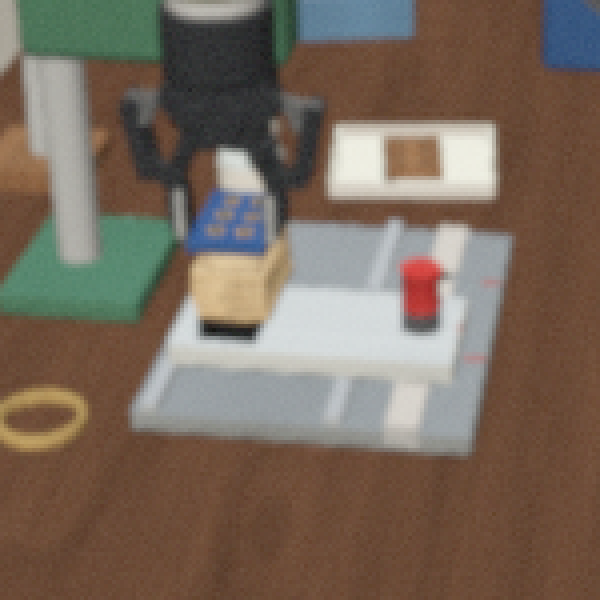

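The pile is square on the pad, the drilled plaque lies flat in the tray, and the jig is held above the pile. Placing the jig.

```bash
python3 -m handwheel '[[-25,7,0,0,0.5],[-50,13,0,0,0.5],[-72,18,0,0,0.5],[-72,18,20,0,0.5],[-72,18,38,0,0.5],[-72,18,49,0,0.5],[-72,18,52,0,0.5],[-72,18,52,0,0.5]]'; python3 -m handwheel '[[0,0,0,0,0.5],[0,0,0,0,0.5]]'; python3 -c "
from h import *
togo([.6190,-.0444,.1035],1.553+np.pi/2)"
```

```text
clock: 43.85
tcp_pos: [0.618, -0.0437, 0.1057]
orientation: [-0.0, 0.713, 0.701, -0.0]
wrist_force: [0.7, -0.0, -1.6]
finger_gap: 0.054
grip_force: 53.2
clock: 44.05
tcp_pos: [0.619, -0.044, 0.107]
orientation: [0.001, 0.713, 0.701, 0.0]
wrist_force: [-0.1, 0.1, -0.7]
finger_gap: 0.0537
grip_force: 53.2
shift mm [-0.4  0.   3.5] turn 0.0 tcp [ 0.619 -0.044  0.107] q6 1.388 clk 44.05
```

```bash
python3 -m handwheel '[[0,0,3.5,0,0.5],[0,0,3.5,0,0.7],[0,0,3.5,0,0.75],[0,0,3.5,0,0.78],[0,0,3.5,0,0.8],[0,0,-15,0,0.8],[0,0,-50,0,0.8],[0,0,-80,0,0.85]]';  python3 -m handwheel '[[30,-10,0,0,0.85],[40,-50,0,-0.14,0.85],[40,-95,0,-0.28,0.85],[40,-140,0,-0.42,0.85],[40,-185,0,-0.56,0.85],[40,-220,0,-0.7,0.85],[40,-220,0,-0.84,0.85],[40,-220,0,-0.98,0.85]]'; python3 -m handwheel '[[0,0,0,-0.14,0.8],[0,0,0,-0.28,0.8],[0,0,0,-0.42,0.8],[0,0,0,-0.56,0.8],[0,0,0,-0.59,0.8],[0,0,0,-0.59,0.8]]' 40; python3 -c "
from h import *
t=imaging.read_camera('top'); stack(t,.11,'blue'); c=imaging.read_camera('side')
print(blobs(t,'blue',.11,(325,160,372,205)),blobs(t,'pale',.10,(325,160,372,205)))
a=cv2.resize(t['color'][155:210,320:375],(400,400),interpolation=3);b=cv2.resize(c['color'][160:230,265:335],(400,400),interpolation=3); cv2.imwrite('pics/j8.png',np.hstack([a,b]))
togo([.479,-.0705,.15],1.553)"
```

```text
clock: 44.85
tcp_pos: [0.618, -0.044, 0.1869]
orientation: [-0.0, 0.713, 0.701, -0.0]
wrist_force: [-0.2, -0.7, 0.6]
finger_gap: 0.0726
grip_force: 0.0
clock: 45.65
tcp_pos: [0.398, 0.0001, 0.1865]
orientation: [0.001, 0.297, 0.955, 0.0]
wrist_force: [-0.0, 0.4, 0.2]
finger_gap: 0.0724
grip_force: 0.0
clock: 46.25
tcp_pos: [0.3991, -0.0, 0.1862]
orientation: [0.0, 0.009, 1.0, -0.0]
wrist_force: [0.9, 0.6, -0.1]
finger_gap: 0.0684
grip_force: 0.0
blue x mid [0.6146 0.614  0.6136] at y [-0.044 -0.073 -0.102] w [0.0512 0.0516 0.0509] | y mid [-0.07   -0.0698 -0.0695] l [0.0781 0.0781 0.0776]
[(array([ 0.614 , -0.0701], dtype=float32), np.float32(0.077), np.float32(0.049), np.float32(1.555), array([346., 180.]))] []
shift mm [-81.3 -68.8  36.2] turn -0.002 tcp [ 3.991e-01 -1.000e-04  1.861e-01] q6 -0.182 clk 46.35
```

View pics/j8.png

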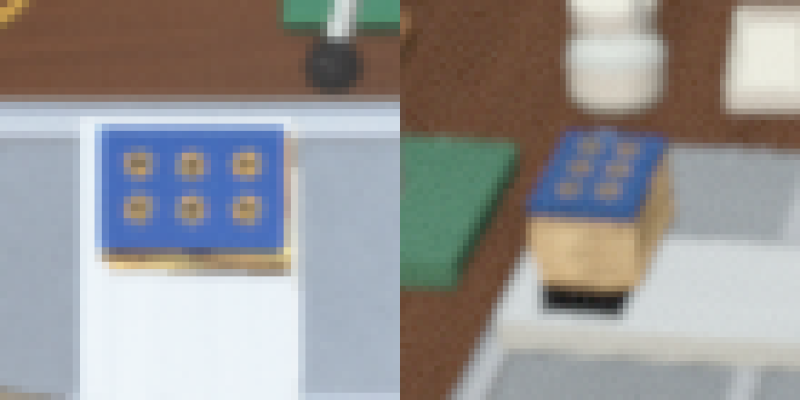

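The jig sits squarely on the pile; only a thin pale sliver shows on the right side, about 2 mm. Now the knob.

```bash
python3 -m handwheel '[[-40,-34,0,0,0.8],[-81,-69,0,0,0.8],[-81,-69,35,0,0.8],[-81,-69,75,0,0.8],[-81,-69,105,0,0.8],[-81,-69,118,0,0.8],[-81,-69,118,0,0.8],[-81,-69,118,0,0.8]]'; python3 -c "
from h import *
togo([.479,-.0705,.068],1.553)"
```

```text
clock: 47.15
tcp_pos: [0.4789, -0.0706, 0.0683]
orientation: [-0.0, 0.01, 1.0, -0.0]
wrist_force: [1.4, 0.9, 0.5]
finger_gap: 0.0683
grip_force: 0.0
shift mm [-0.1  0.1  0.3] turn -0.001 tcp [ 0.4789 -0.0706  0.0683] q6 -0.293 clk 47.15
```

```bash
python3 -m handwheel '[[0,0,0,0,0.3],[0,0,0,0,0.2],[0,0,0,0,0.2],[0,0,0,0,0.2],[0,0,0,0,0.2],[0,0,0,0,0.2]]' 50; python3 -m handwheel '[[0,0,-5,0,0.2],[0,0,-10,0,0.2],[0,0,-15,0,0.2],[0,0,-17,0,0.2],[0,0,-17,0,0.2],[0,0,-17,0,0.2]]'
```

```text
clock: 47.75
tcp_pos: [0.4796, -0.0707, 0.0694]
orientation: [0.001, 0.009, 1.0, -0.0]
wrist_force: [-1.2, 0.2, 5.6]
finger_gap: 0.0307
grip_force: 49.1
clock: 48.35
tcp_pos: [0.4795, -0.0707, 0.0848]
orientation: [0.001, 0.009, 1.0, -0.0]
wrist_force: [6.9, -0.8, -11.6]
finger_gap: 0.0306
grip_force: 50.3
```

```bash
python3 -m handwheel '[[0,-3,0,0,0.2],[0,-8,0,0,0.2],[0,-15,0,0,0.2],[0,-24,0,0,0.2],[0,-33,0,0,0.2],[0,-42,0,0,0.2],[0,-51,0,0,0.2],[0,-60,0,0,0.2]]';python3 -m handwheel '[[0,-9,0,0,0.2],[0,-18,0,0,0.2],[0,-27,0,0,0.2],[0,-36,0,0,0.2],[0,-45,0,0,0.2],[0,-52,0,0,0.2],[0,-57,0,0,0.2],[0,-60,0,0,0.2]]';python3 -m handwheel '[[0,0,0,0,0.2],[0,0,0,0,0.2]]'; python3 -c "
from h import *
togo([.477,-.1908,.068],1.553)"
```

```text
clock: 49.15
tcp_pos: [0.4786, -0.1298, 0.0847]
orientation: [0.001, 0.009, 1.0, 0.001]
wrist_force: [7.6, 3.6, -10.1]
finger_gap: 0.0307
grip_force: 50.3
clock: 49.95
tcp_pos: [0.4777, -0.1899, 0.0846]
orientation: [0.001, 0.009, 1.0, 0.001]
wrist_force: [7.9, 2.7, -10.6]
finger_gap: 0.0305
grip_force: 50.4
clock: 50.15
tcp_pos: [0.4777, -0.1904, 0.0846]
orientation: [0.001, 0.009, 1.0, 0.0]
wrist_force: [7.8, -0.8, -11.1]
finger_gap: 0.0304
grip_force: 50.4
shift mm [ 0.7 -0.5 16.6] turn -0.001 tcp [ 0.4777 -0.1904  0.0846] q6 -0.518 clk 50.15
```

Lower the knob, release, retreat toward the robot and check.

```bash
python3 -m handwheel '[[0,0,5,0,0.2],[0,0,10,0,0.2],[0,0,14,0,0.2],[0,0,16,0,0.2],[0,0,16,0,0.2],[0,0,16,0,0.2]]';python3 -m handwheel '[[0,0,0,0,0.5],[0,0,0,0,0.8],[0,0,0,0,0.8],[0,0,0,0,0.8],[0,0,-30,0,0.8],[0,0,-70,0,0.8],[0,0,-110,0,0.8]]'; python3 -m handwheel '[[40,20,-10,0,0.8],[80,40,-20,0,0.8],[100,80,-30,0,0.8],[100,130,-30,0,0.8],[100,170,-30,0,0.8],[100,200,-30,0,0.8],[100,200,-30,0,0.8]]'; python3 - <<'E'
from h import *
t=imaging.read_camera('top');c=imaging.read_camera('side')
a=cv2.resize(t['color'][155:245,310:400],(400,400),interpolation=3);b=cv2.resize(c['color'][150:240,275:365],(400,400),interpolation=3); cv2.imwrite('pics/z9.png',np.hstack([a,b]))
print(tcp()[0])
E
```

```text
clock: 50.75
tcp_pos: [0.4777, -0.1904, 0.0695]
orientation: [0.001, 0.009, 1.0, 0.0]
wrist_force: [5.7, 1.3, -4.1]
finger_gap: 0.03
grip_force: 51.2
clock: 51.45
tcp_pos: [0.4756, -0.1902, 0.1798]
orientation: [-0.001, 0.009, 1.0, 0.0]
wrist_force: [0.8, -0.2, -0.8]
finger_gap: 0.0681
grip_force: 0.0
clock: 52.15
tcp_pos: [0.3794, 0.0141, 0.2092]
orientation: [0.0, 0.007, 1.0, 0.0]
wrist_force: [0.3, 0.8, -0.5]
finger_gap: 0.0681
grip_force: 0.0
[0.38003806 0.01176847 0.20910885]
```

View pics/z9.png

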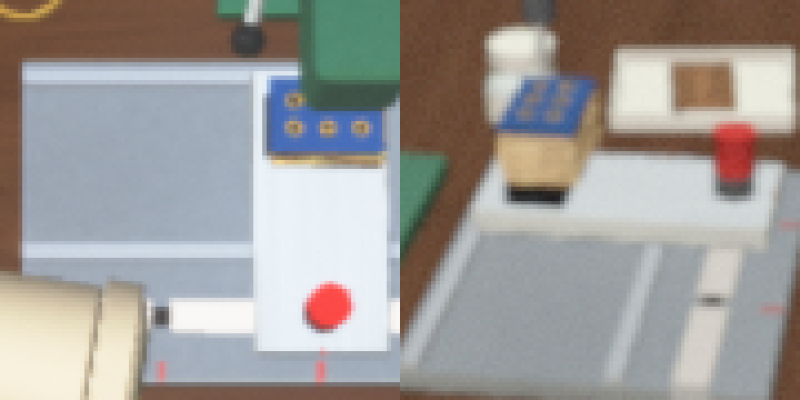

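The pile is intact under the drill head, the index marks line up, and the knob top is at side-image row 178.6, the same as when it was locked at the start. Handing in.

```bash
python3 -m handwheel '[[0,0,0,0,0.8],[0,0,0,0,0.8]]'; python3 -c "
from workcell import workorder
print(workorder.hand_in())"
```

```text
clock: 52.45
tcp_pos: [0.3803, 0.0104, 0.2089]
orientation: [-0.0, 0.01, 1.0, -0.0]
wrist_force: [-0.0, 0.3, 0.3]
finger_gap: 0.0685
grip_force: 0.0
the job is handed in; nothing more can be done
None
```

The changeover is done and handed in at about 52 s: the drilled plaque is in the tray, all four pale plaques are stacked on the pad with the jig on top (about 2 mm off along the slide), and the carriage is back at the drilling notch with the knob down; no verdict came back.

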